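# Isolate the shaker with the hooked rod, then clear the foam offcuts off its deck

### The job

With the hooked rod, reach over the splash guard and pull the red isolator lever fully toward you to off (never touch the lever with the gripper itself), then hang the rod back in its cradle as it was. Only then clear every foam offcut off the shaker deck into the blue waste bin, none before the lever is off. Leave the dish lying where it is on the deck and disturb nothing else.

Things in the scene. Friction and masses are not known exactly. Their poses are not given: they have to be found in the camera images.
- isolator (a joint): isolator lever of the shaker's drive unit: 0 = on (leaning away from the robot), 0.8 rad = off, at its stop (leaning toward the robot). Hinge axis level, along the drive unit's y axis, 35 mm above the table; the bar's axis is 75 mm above the hinge. Stays where it is left; about 1 N at the bar moves it
- isolator_bar (a point): centre of the red cross bar (14 mm thick, 64 mm long, level, along the drive unit's y axis) at the top of the isolator lever; its centre is 104 mm above the table at either end of the swing, 110 mm midway. The swing carries it 58 mm. Behind the bar (the +x side) at 'on' there are 49 mm of free space, then the white drive housing (110 mm high)
- guard_top (a point): middle of the top edge (orange strip) of the front pane of the clear splash guard, 158 mm above the table. The pane is 168 mm wide and stands between the robot and the lever; two side panes, as high, stand 83 mm either side of the middle and reach back to the drive housing. Open at the top. Its x axis is the drive unit's: level, pointing away from the robot, across the pane; the lever's hinge lies 52 mm behind the pane
- rod: centre of the yellow handle (80 mm long along x, 22 mm wide, 26 mm high) of the steel hooked rod, loose, 160 g (origin at the handle's centre). The rod's 10 mm shaft runs along its x axis through the handle, from 85 mm behind this point to 180 mm in front of it (+x), where it bends straight down (-z)
- rod_neck (a point): point on the hooked rod's shaft axis, 100 mm in front of the centre of the handle. The lower end of the bent-down part (10 mm thick) lies 180 mm in front of and 120 mm below the centre of the handle
- cradle: fixed dark cradle, base 170 x 70 mm, origin under its centre on the table; two V forks 65 mm in front of and behind the middle (along its x axis), each 10 mm thick, mouth about 37 mm wide, top 156 mm above the table. The rod's shaft lies in the two forks, handle between them with 20 mm of play each way, hook toward +x hanging down
- cradle_rest (a point): where the handle's centre rests in the cradle: 145 mm above the table, in the middle between the forks; x axis along the cradle
- deck: shaker deck: fixed low plate with a black rubber mat, 220 (x) x 305 (y) mm, origin under its centre on the table; its surface is 12 mm above the table
- flask_yellow: big conical glass flask, part of the furniture, fixed: 196 mm across low down, narrowing above 50 mm height to 70 mm across at its top, 318 mm above the table; origin under its centre on the table. It stands between the deck and the bin
- bin: blue open waste bin, fixed, 200 (x) x 150 (y) x 100 mm high, walls 4 mm; origin under its centre on the table
- dish_mid (a point): middle of a round lidded dish, 60 mm across, 16 mm high, that lies on the deck among the waste and stays there
- bottle_mid (a point): middle of a standing bottle with blue cap, 47 mm across, 88 mm high (bystander)
- timer_mid (a point): middle of a white timer, 58 x 58 x 19 mm (bystander)
- tips_mid (a point): middle of a black box with clear lid, 85 x 115 x 62 mm (bystander)
- offcut1_mid (a point): centre point, 16 mm above the underside, of a rigid foam offcut: white, stepped: full height along 44 mm of its length, 16 mm high along the rest; 80 x 31 x 34 mm (x = length, y = width; the two long side faces are upright and flat all along the lower 10 mm). Waste, 30 g; may be absent
- offcut1: the same offcut; origin at the centre of its underside
- offcut2_mid (a point): centre point, 16 mm above the underside, of a rigid foam offcut: blue, a bridge piece with a raised block at each end, 14 mm high between them; 78 x 32 x 34 mm (x = length, y = width; the two long side faces are upright and flat all along the lower 10 mm). Waste, 30 g; may be absent
- offcut2: the same offcut; origin at the centre of its underside
- offcut3_mid (a point): centre point, 16 mm above the underside, of a rigid foam offcut: white, L-shaped: a 15 mm slab with a raised block at its +x end; 76 x 32 x 36 mm (x = length, y = width; the two long side faces are upright and flat all along the lower 10 mm). Waste, 30 g; may be absent
- offcut3: the same offcut; origin at the centre of its underside
- offcut4_mid (a point): centre point, 16 mm above the underside, of a rigid foam offcut: grey, a channel: 10 mm floor with two upright sides 9 mm thick along its length; 82 x 32 x 32 mm (x = length, y = width; the two long side faces are upright and flat all along the lower 10 mm). Waste, 30 g; may be absent
- offcut4: the same offcut; origin at the centre of its underside
- offcut5_mid (a point): centre point, 16 mm above the underside, of a rigid foam offcut: blue, plain block with a dark round mark on top; 80 x 31 x 30 mm (x = length, y = width; the two long side faces are upright and flat all along the lower 10 mm). Waste, 30 g; may be absent
- offcut5: the same offcut; origin at the centre of its underside
Not all that is in view belongs to the job. What is shaped like the offcut3 but yellow is not meant.

How it is judged:
By the outcome, as a careful person would: the job done as asked, in the order asked, and still so for the second after the job is handed in, with the robot touching nothing.
Of offcut1, offcut2, offcut3, offcut4, offcut5 only 3 to 5 are there at a start; the rules pass over those that are not, and their reading is None.
At some moment in a run one of offcut1, offcut2, offcut3, offcut4, offcut5 may be knocked a few centimetres aside while the robot is not near it.
It also fails if it takes over 210 s, if anything falls off the work surface, if the arm or the gripper's body presses on something with over 40 N, if the wrist force passes 120 N, or if a joint passes its speed limit or range.

### The arm

A 7-joint arm with a two-finger parallel gripper is mounted at the origin on the work surface; the furniture and walls round the work are solid. World frame = base frame: x ahead of the robot, y to its left, z up, the work surface at z = 0. Lengths are in m, angles in rad, forces in N, time in s.
With the tool pointing down it reaches from about 0.425 to 0.875 m from the base axis. Payload 8.4 kg.
Tool frame: the origin (TCP) lies midway between the tips of the shut fingers; the grasp point (between the pads) lies 19 mm behind it (r.grasp_offset is the distance from the TCP to the grasp point, in m); z points along the fingers, y is the direction in which the jaws open and shut (so a half turn about z gives the same grasp; the last joint's range is limited). The gripper opens to 87 mm and grips with 3 to 60 N. Pads are 19 mm wide; open, the fingers measure 117 mm over their backs; the gripper's body (75 mm by 190 mm) begins 51 mm behind the grasp point.
Start: joints at [-1.369, 0.333, 0.04, 1.465, -0.013, 1.343, -0.059], TCP at [0.193, 0.621, 0.223] pointing down, gripper open.
Joint ranges: [-2.58, 2.58], [-0.38, 2.09], [-1.3, 1.39], [0.25, 2.4], [-1.5, 4.64], [0.08, 2.09], [-2.65, 2.65]. Speed limits (rad/s): [2.22, 2.22, 2.79, 2.79, 3.14, 3.14, 3.14].

### API

Orientations are given as a unit quaternion [w, x, y, z].
In Python, from rig import r, optics, job, finder gives the robot as it stands. The module is installed in compiled form; this text tells all that it offers.
- The arm moves only by the shell command python3 -m pendant 'ROWS' [OPENING] [FORCE]. ROWS is JSON, a list of rows, each an object of numbers: "x", "y", "z": the shift along the tool's x, y, z in cm; "roll": the turn about the tool's z in rad. A call has exactly 8 rows; each row is the pose to reach, as a shift and turn from the pose commanded when the call began, along the tool's axes at that moment; what a row does not reach only later rows make up. A row lasts 1/10 s, in which the tool goes at most 50 mm and 8.59 degrees, less where a joint would pass 70% of its speed; a pose out of reach is approached as far as the arm can. A call with a gripper value outside its range is refused whole. OPENING is the finger opening in cm, from 0 to 8.7, set as the call begins (- or left out, the last holds). The fingers move at their own pace and stop on an object; FORCE is the grip in N (left out, the last holds). Time passes only in rows, so rows that repeat a pose let the fingers close, or fill a call up. It gives the time, the measured TCP pose, the force and the opening at its end, in the units of the state.
- r.read_state(): the state, without advancing time (a new reading comes with each control period).
- optics.snapshot(name): name is "scene" or "top" or "wrist"; returns the picture (420x560x3 uint8, blue, green, red); there is no depth.
- optics.camera_params(name): a dict with "mtx" (3x3 intrinsics, pixels), "rvec" (rotation vector, rad) and "tvec" (3), from world to camera coordinates, as OpenCV has them; the wrist camera has in their place "mount" (4x4, takes a point from camera to tool coordinates, whose origin is the TCP and whose axes are the flange's). Camera axes: x right, y down, z forward; pixel columns grow to the right and rows downward; lengths in m; the calibration is good to about 2 mm. The wrist camera is an equidistant fisheye: a pixel r from the principal point sees the ray r / f radians off the axis. A picture is of the moment at which its call begins: read the wrist's pose just before it. camera_params takes no time and is no camera call.
- job.finish_job(): hands the job in, once; it reports no verdict.
Trained networks look in the newest picture that a camera, given by its name, has taken for a name from the list of things; names that differ only in an ending like _2 or _b are one class to them, and where a whole thing is asked for, a point or a joint stands for the part that bears it (a point fixed in the world has none). Each returns a list of dicts, best first, with "conf" (0 to 1); they miss things now and then, are a little off and sometimes report something else, mostly with a low value. They report only what shows in the picture. A call takes as long as a camera call. They do not tell look-alikes from the thing itself.
- finder.spot_in(camera, name): "box" ([left, top, right, bottom] in pixels, round what is visible of it).
- finder.spot_point(camera, name): "point" ([column, row] in pixels: a listed point, or the origin of a listed thing).
The state is a dict: "t": time; "joint_pos": joint angles; "qvel": joint speeds; "effort": joint torques, N m; "position": TCP position; "eef_rot": TCP orientation; "force": force on the tool from outside, world axes, zero at the start; "torque": the same for the moment, N m; "opening": finger opening in m.
Only numpy, scipy, OpenCV 4.12 (cv2) and the standard library are available. Lean on these libraries where they do the work, as an engineer would, in place of code of your own. Each camera call takes 0.05 s, during which the arm holds its last target.

## Working session

There is one attempt and no reset: what is moved stays moved. The work goes in short steps, Python scripts to look and compute and a shell command to move; the robot and the scene stay as the last step left them, time stands still between calls to the robot, and variables do not carry over. Pictures are saved under pics/ and viewed, and the job is handed in when it is done.

```bash
ls; mkdir -p pics; python3 - <<'E'
from rig import r, optics, job, finder
import cv2
s=r.read_state(); print(s)
print(r.grasp_offset)
for n in ["scene","top","wrist"]:
    im=optics.snapshot(n); cv2.imwrite(f"pics/a_{n}.png",im); print(n,optics.camera_params(n))
E
```

```text
pics
{'t': 0.0, 'joint_pos': array([-1.36918745,  0.33393247,  0.0398679 ,  1.46626426, -0.0133642 ,
        1.34330361, -0.05849764]), 'qvel': array([ 0.00125681, -0.00061302, -0.00077873,  0.00128326, -0.00048404,
       -0.00020909, -0.00069922]), 'effort': array([ 1.74839392e-04, -6.56357288e+01,  1.33540213e+00, -4.03803420e+01,
       -5.96567220e-02,  4.45946690e-02,  1.74156507e-04]), 'position': array([0.19248866, 0.62035407, 0.2216487 ]), 'eef_rot': array([-5.08579978e-05,  1.49838511e-01,  9.88710143e-01, -8.19643066e-04]), 'force': array([-0.58308633,  0.55651025,  0.28978321]), 'torque': array([-0.00850067, -0.01549799, -0.04921344]), 'opening': 0.0868447572286463}
0.0187
scene {'mtx': array([[537.82570657,   0.        , 276.04593228],
       [  0.        , 537.82570657, 215.37957087],
       [  0.        ,   0.        ,   1.        ]]), 'rvec': array([ 2.22746476, -0.82504148,  0.35413798]), 'tvec': array([-0.2854996 ,  0.37105127,  1.42445173])}
top {'mtx': array([[389.76478367,   0.        , 274.6363928 ],
       [  0.        , 389.76478367, 211.59307128],
       [  0.        ,   0.        ,   1.        ]]), 'rvec': array([ 2.14534134, -2.20037674,  0.14124483]), 'tvec': array([0.11416314, 0.4868865 , 1.14499033])}
wrist {'mtx': array([[325.1922621 ,   0.        , 281.54985581],
       [  0.        , 325.1922621 , 208.34710792],
       [  0.        ,   0.        ,   1.        ]]), 'mount': array([[-2.10393548e-04, -9.69301858e-01, -2.45873675e-01,
         6.76535555e-02],
       [ 9.99999978e-01, -2.02569365e-04, -5.71133973e-05,
        -6.00932722e-05],
       [ 5.55364781e-06, -2.45873681e-01,  9.69301879e-01,
        -1.61897461e-01],
       [ 0.00000000e+00,  0.00000000e+00,  0.00000000e+00,
         1.00000000e+00]])}
```

View pics/a_scene.png

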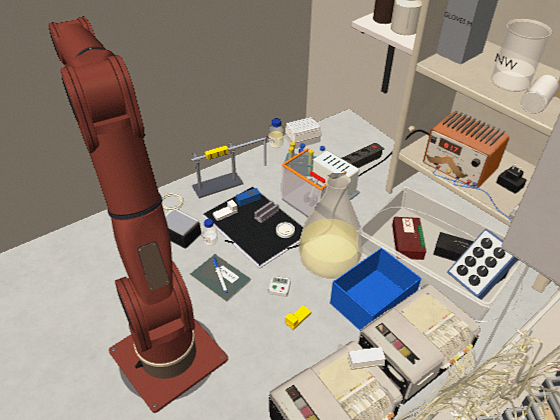

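View pics/a_top.png

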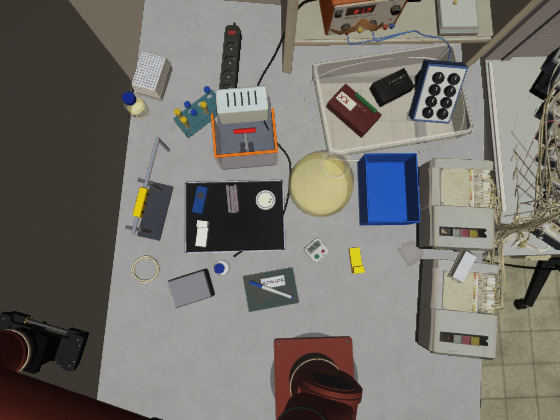

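View pics/a_wrist.png

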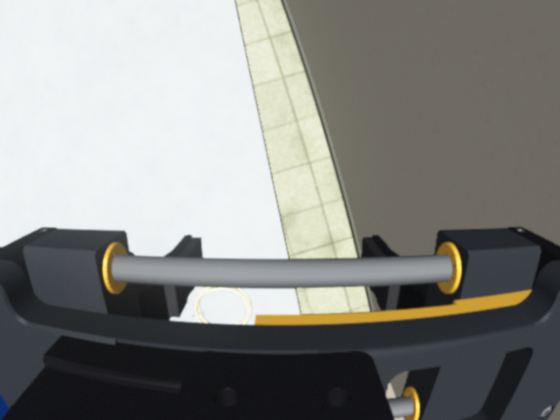

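```bash
cat > h.py <<'E'
from rig import r, optics, job, finder
import cv2, numpy as np
from scipy.spatial.transform import Rotation as R
P={n:optics.camera_params(n) for n in ["scene","top","wrist"]}
def ray(n,p,st=None):
    c=P[n]; M=c["mtx"]
    a=np.array([(p[0]-M[0,2])/M[0,0],(p[1]-M[1,2])/M[1,1]])
    if n!="wrist":
        Rm=cv2.Rodrigues(c["rvec"])[0]; d=Rm.T@np.array([a[0],a[1],1.]); o=-Rm.T@c["tvec"]
    else:
        th=np.hypot(*a); d=np.array([*(a/max(th,1e-9)*np.sin(th)),np.cos(th)])
        T=tool(st)@c["mount"]; d=T[:3,:3]@d; o=T[:3,3]
    return o,d/np.linalg.norm(d)
def tool(st):
    q=st["eef_rot"]; T=np.eye(4); T[:3,:3]=R.from_quat([q[1],q[2],q[3],q[0]]).as_matrix(); T[:3,3]=st["position"]; return T
def onz(n,p,z,st=None):
    o,d=ray(n,p,st); return o+d*(z-o[2])/d[2]
def tri(rays):
    A=np.zeros((3,3));b=np.zeros(3)
    for o,d in rays:
        Q=np.eye(3)-np.outer(d,d);A+=Q;b+=Q@o
    x=np.linalg.solve(A,b)
    return x,[np.linalg.norm(np.cross(x-o,d))*1000 for o,d in rays]
def proj(n,X,st=None):
    c=P[n]
    if n!="wrist": return cv2.projectPoints(np.array([X],float),c["rvec"],c["tvec"],c["mtx"],None)[0].ravel()
    T=np.linalg.inv(tool(st)@c["mount"]); v=T[:3,:3]@np.array(X)+T[:3,3]
    th=np.arctan2(np.hypot(v[0],v[1]),v[2]); k=th*c["mtx"][0,0]/max(np.hypot(v[0],v[1]),1e-9)
    return np.array([c["mtx"][0,2]+k*v[0],c["mtx"][1,2]+k*v[1]])
E
python3 - <<'E'
from h import *
for n in ["scene","top"]:
    im=optics.snapshot(n)
for nm in ["isolator_bar","guard_top","rod","rod_neck","cradle","cradle_rest","deck","flask_yellow","bin","dish_mid","bottle_mid","timer_mid","tips_mid"]+[f"offcut{i}_mid" for i in range(1,6)]+["offcut3"]:
    res={n:finder.spot_point(n,nm)[:2] for n in ["top","scene"]}
    out=[(k,np.round(d["point"],1).tolist(),round(d["conf"],2)) for k in res for d in res[k]]
    if res["top"] and res["scene"]:
        x,e=tri([ray(k,res[k][0]["point"]) for k in res]); print(nm,x.round(3),np.round(e,1),out)
    else: print(nm,out)
im=optics.snapshot("top"); cv2.imwrite("pics/z1.png",cv2.resize(im[60:270,120:300],None,fx=4,fy=4)[:, :720][:600*2])
cv2.imwrite("pics/z1.png",cv2.resize(im[170:260,120:300],None,fx=4.4,fy=4.4,interpolation=cv2.INTER_CUBIC))
im=optics.snapshot("scene"); cv2.imwrite("pics/z2.png",cv2.resize(im[100:280,170:370],None,fx=3.3,fy=3.3,interpolation=cv2.INTER_CUBIC))
E
```

```text
isolator_bar [0.726 0.195 0.09 ] [0.5 0.5] [('top', [240.8, 128.9], 0.51), ('scene', [316.7, 177.5], 0.63)]
guard_top [0.635 0.176 0.155] [1.9 1.9] [('top', [247.2, 153.3], 0.94), ('scene', [301.0, 177.2], 0.83)]
rod [('top', [141.5, 197.5], 0.93)]
rod_neck [0.603 0.442 0.145] [8.2 8.2] [('top', [151.0, 166.0], 0.79), ('top', [203.1, 232.6], 0.34), ('scene', [239.5, 145.0], 0.9), ('scene', [214.8, 185.3], 0.61)]
cradle [0.503 0.466 0.003] [1.4 1.4] [('top', [154.9, 211.2], 0.83), ('scene', [217.7, 185.0], 0.62), ('scene', [178.5, 224.8], 0.36)]
cradle_rest [0.493 0.205 0.058] [26.5 26.5] [('top', [234.0, 217.4], 0.65), ('scene', [270.0, 214.0], 0.59), ('scene', [369.2, 301.6], 0.43)]
deck [0.485 0.216 0.012] [3.8 3.8] [('top', [237.6, 213.6], 0.83), ('top', [199.9, 230.5], 0.39), ('scene', [256.6, 223.7], 0.63)]
flask_yellow [('scene', [245.6, 195.4], 0.56), ('scene', [224.0, 213.9], 0.31)]
bin [ 0.54  -0.232  0.002] [1.6 1.6] [('top', [382.0, 193.4], 0.87), ('scene', [370.6, 301.5], 0.98)]
dish_mid [0.528 0.131 0.016] [1.1 1.1] [('top', [264.6, 200.0], 0.58), ('scene', [285.4, 231.0
[... 364 characters left out ...]
e', [214.4, 228.3], 0.21)]
offcut1_mid [('top', [197.7, 234.6], 0.38)]
offcut2_mid [('top', [202.2, 231.2], 0.18)]
offcut3_mid [0.431 0.314 0.027] [5.9 5.9] [('top', [202.7, 234.5], 0.87), ('top', [356.4, 260.7], 0.7), ('scene', [228.1, 212.0], 0.83), ('scene', [299.6, 314.7], 0.78)]
offcut4_mid [0.532 0.234 0.033] [3.6 3.6] [('top', [229.3, 199.3], 0.87), ('scene', [266.3, 209.4], 0.57)]
offcut5_mid [0.533 0.326 0.031] [0.8 0.8] [('top', [199.3, 199.1], 0.77), ('top', [201.1, 231.2], 0.72), ('scene', [248.4, 195.7], 0.5)]
offcut3 [ 0.606  0.232 -0.66 ] [68.4 68.4] [('top', [234.6, 214.7], 0.73), ('top', [197.8, 233.8], 0.68), ('scene', [296.1, 319.6], 0.82), ('scene', [267.0, 213.0], 0.71)]
```

View pics/z1.png

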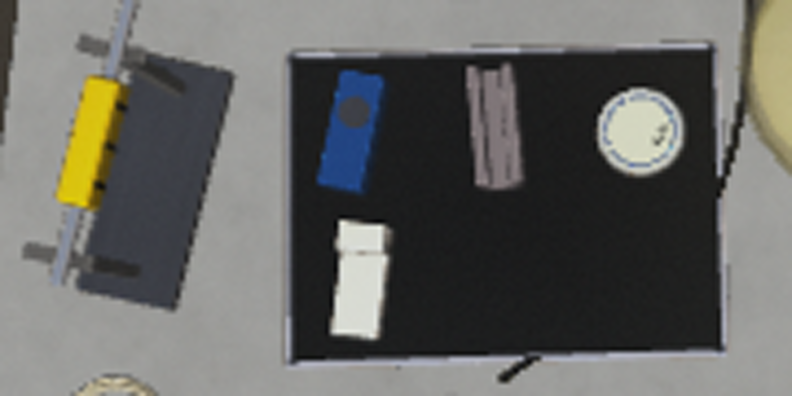

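View pics/z2.png

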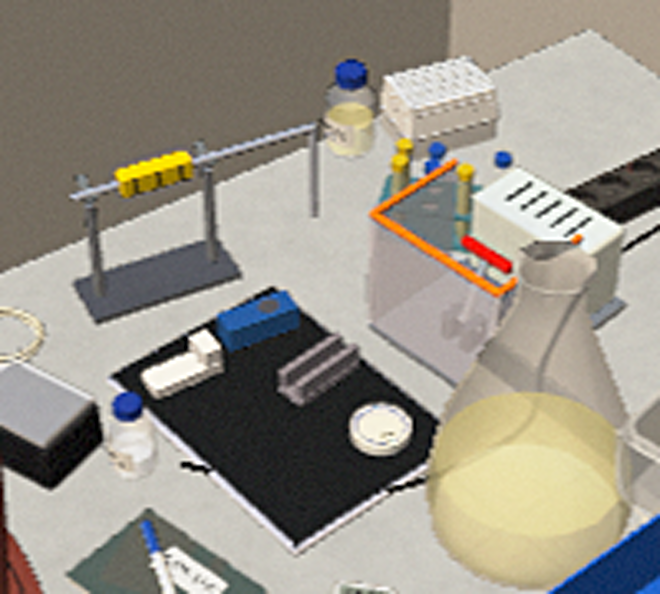

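```bash
python3 - <<'E'
from h import *
f=lambda u,v:(120+u/4.4-.4,170+v/4.4-.4)
g=lambda u,v:(170+u/3.3-.35,100+v/3.3-.35)
c=[onz("top",f(*p),0.008) for p in [(135,50),(234,72),(176,310),(78,286)]]
for p in c: print(p.round(4))
ce=np.mean(c,0); d=(c[0]+c[1]-c[2]-c[3])/2; print("cradle",ce.round(4),np.linalg.norm(d),np.degrees(np.arctan2(d[1],d[0])))
w=(c[0]+c[3]-c[1]-c[2])/2;print(np.linalg.norm(w))
# handle top face (z .158)
for p in [(86,76),(118,80),(58,202),(90,208)]: print("h",onz("top",f(*p),0.158).round(4))
# rod axis z .145
for p in [(129,0),(116,72),(76,210),(56,282)]: print("ax",onz("top",f(*p),0.145).round(4))
# full hook top
im=optics.snapshot("top"); cv2.imwrite("pics/z3.png",cv2.resize(im[120:250,115:215],None,fx=4.5,fy=4.5,interpolation=cv2.INTER_CUBIC))
cv2.imwrite("pics/z4.png",cv2.resize(im[75:175,190:300],None,fx=5.5,fy=5.5,interpolation=cv2.INTER_CUBIC))
s=ce+0; s[2]=.145; print(proj("top",s),proj("scene",s), [finder.spot_in(n,"rod")[:1] for n in ("top","scene")])
for n in("top","scene"): print([finder.spot_in(n,"isolator")[:1],finder.spot_in(n,"guard_top")[:1]])
E
```

```text
[0.5952 0.4796 0.008 ]
[0.5781 0.411  0.008 ]
[0.4139 0.4501 0.008 ]
[0.432  0.5169 0.008 ]
cradle [0.5048 0.4644 0.008 ] 0.1681469630216524 -13.135342706224119
0.06998187501519335
h [0.5501 0.464  0.158 ]
h [0.5472 0.4447 0.158 ]
h [0.4737 0.4798 0.158 ]
h [0.4696 0.4607 0.158 ]
ax [0.5994 0.4425 0.145 ]
ax [0.5545 0.45   0.145 ]
ax [0.4699 0.4733 0.145 ]
ax [0.4264 0.4848 0.145 ]
[140.38824297 204.33447294] [214.84917346 153.10830329] [[{'box': [132.2, 140.1, 169.1, 233.5], 'conf': 0.76}], [{'box': [194.6, 139.1, 267.0, 166.3], 'conf': 0.89}]]
[[{'box': [233.8, 127.9, 257.2, 151.1], 'conf': 0.5}], [{'box': [214.3, 83.7, 280.3, 170.7], 'conf': 0.85}]]
[[{'box': [191.7, 141.6, 243.4, 199.5], 'conf': 0.54}], [{'box': [280.5, 150.5, 358.9, 217.7], 'conf': 0.76}]]
```

View pics/z3.png

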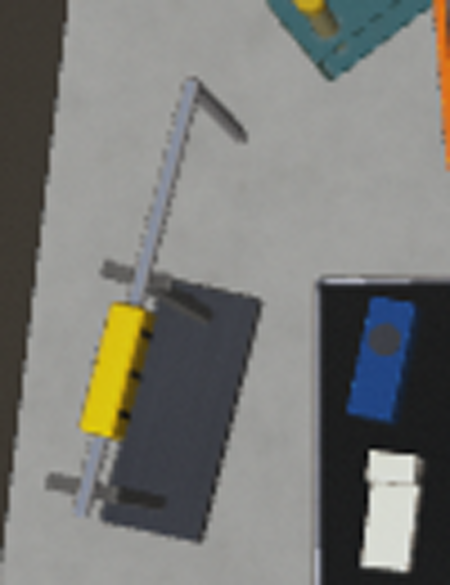

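View pics/z4.png

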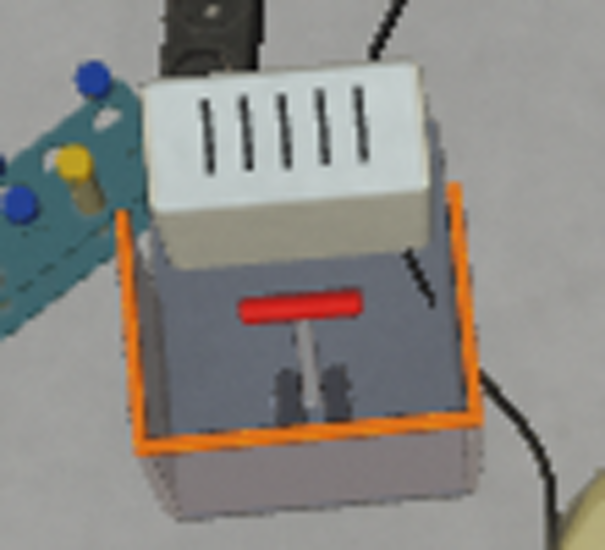

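```bash
python3 - <<'E'
from h import *
f=lambda u,v:(115+u/4.5-.4,120+v/4.5-.4)
g=lambda u,v:(190+u/5.5-.4,75+v/5.5-.4)
print("hook",onz("top",f(192,84),.147))
A=onz("top",g(140,443),.158);B=onz("top",g(478,411),.158)
C=onz("top",g(122,212),.158);D=onz("top",g(455,186),.158)
print(A,B,C,D)
m=(A+B)/2;y=A-B;print("mid",m,np.linalg.norm(y),"yaw",np.degrees(np.arctan2(-y[0],y[1])), np.degrees(np.arctan2(*(C-A)[1::-1])),np.degrees(np.arctan2(*(D-B)[1::-1])))
p=onz("top",g(240,313),.106);q=onz("top",g(361,301),.106);print("bar",p,q,(p+q)/2,np.linalg.norm(p-q))
print(onz("top",g(172,268),.110), onz("top",g(425,247),.110), onz("top",g(160,212),.110),onz("top",g(428,187),.110))
st=r.read_state(); print(tool(st).round(3))
for h in[.0]:
  pass
print(proj("scene",(.733,.192,.104)),proj("scene",m))
E
```

```text
hook [0.68577012 0.41998623 0.147     ]
[0.63220859 0.26132781 0.158     ] [0.64473284 0.09492385 0.158     ] [0.74983446 0.26915037 0.158     ] [0.759992   0.10331732 0.158     ]
mid [0.63847072 0.17812583 0.158     ] 0.16687460999621795 yaw 4.304201664113715 3.8047792447301436 4.1650748239119775
bar [0.71390472 0.2156974  0.106     ] [0.71903924 0.15272921 0.106     ] [0.71647198 0.1842133  0.106     ] 0.06317717970063694
[0.73736812 0.25022583 0.11      ] [0.74598854 0.11874639 0.11      ] [0.76757367 0.25612285 0.11      ] [0.7783284  0.11640072 0.11      ]
[[-0.955  0.296  0.     0.193]
 [ 0.296  0.955 -0.     0.621]
 [-0.    -0.    -1.     0.223]
 [ 0.     0.     0.     1.   ]]
[319.27772881 173.91297651] [301.98385494 175.46208938]
```

```bash
cat >> h.py <<'E'
def to(x,y,z,yawdeg,pos=None,st=None):
    """yawdeg: world angle of tool x axis; pos = commanded pose if known"""
    st=st or r.read_state(); T=tool(st); p=np.array(pos if pos is not None else st["position"])
    v=T[:3,:3].T@(np.array([x,y,z])-p)*100
    a=np.arctan2(T[1,0],T[0,0]); d=np.radians(yawdeg)-a; d=(d+np.pi)%(2*np.pi)-np.pi
    print("t %.2f"%st["t"],"pos",st["position"].round(4),"yaw",round(np.degrees(a),2),"F",np.round(st["force"],1),"op",round(st["opening"]*1000,1))
    print("shift cm",v.round(2),"roll",round(-d,4))
E
python3 -c "
from h import *
to(.5105,.4625,.223,166.2,[.193,.621,.223])"
```

```text
t 2.60 pos [0.1926 0.6208 0.2225] yaw 162.76 F [ 0.1 -0.4 -0.2] op 86.6
shift cm [-35.02  -5.73   0.  ] roll -0.06
```

```bash
python3 -m pendant '[{"x":-4,"y":-0.7,"z":0,"roll":-0.02},{"x":-9,"y":-1.5,"z":0,"roll":-0.04},{"x":-14,"y":-2.3,"z":0,"roll":-0.06},{"x":-19,"y":-3.1,"z":0,"roll":-0.06},{"x":-24,"y":-3.9,"z":0,"roll":-0.06},{"x":-29,"y":-4.8,"z":0,"roll":-0.06},{"x":-33,"y":-5.4,"z":0,"roll":-0.06},{"x":-35,"y":-5.7,"z":0,"roll":-0.06}]' 6.5
python3 - <<'E'
from h import *
st=r.read_state(); im=optics.snapshot("wrist"); cv2.imwrite("pics/w1.png",im); to(.5105,.4625,.126,166.2,st=st)
im=optics.snapshot("top"); cv2.imwrite("pics/t1.png",cv2.resize(im[120:250,90:250],None,fx=4.5,fy=4.5,interpolation=cv2.INTER_CUBIC))
print(proj("wrist",(.5105,.4625,.158),st),proj("wrist",(.47,.472,.158),st),proj("wrist",(.6858,.42,.147),st))
E
```

```text
t: 3.4
position: [0.5146, 0.4586, 0.2225]
eef_rot: [0.001, 0.123, 0.992, -0.001]
force: [0.1, -0.4, -0.4]
opening: 0.065
t 3.40 pos [0.5146 0.4586 0.2225] yaw 165.88 F [ 0.1 -0.4 -0.4] op 65.0
shift cm [0.52 0.29 9.65] roll -0.0055
[285.54813821 215.21321178] [284.72984201 157.57768357] [286.05895346 386.40810445]
```

View pics/w1.png

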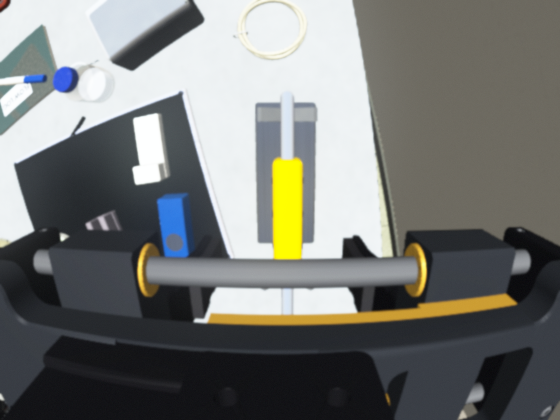

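View pics/t1.png

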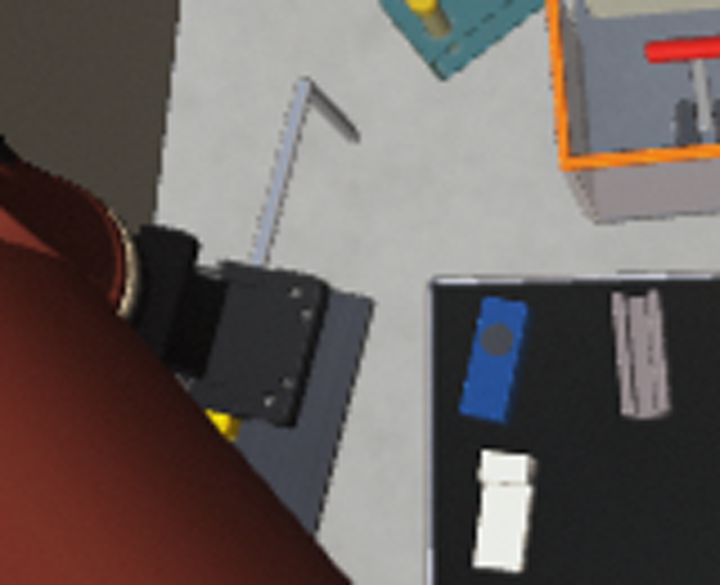

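```bash
python3 -m pendant '[{"z":0},{"z":1.5,"y":0.1},{"z":3.5,"y":0.1},{"z":5.5,"y":0.1},{"z":7.5,"y":0.1},{"z":9,"y":0.1},{"z":9.7,"y":0.1},{"z":9.7,"y":0.1}]'
python3 - <<'E'
from h import *
st=r.read_state(); im=optics.snapshot("wrist"); cv2.imwrite("pics/w2.png",im); to(.5105,.4625,.126,166.2,st=st)
E
```

```text
t 3.50 pos [0.5139 0.4591 0.2222] yaw 165.85 F [-0.7 -0.8 -0.4] op 65.1
shift cm [0.43 0.26 9.62] roll -0.0061invalid input at $[0]: expected keys x, y, z, roll
```

View pics/w2.png

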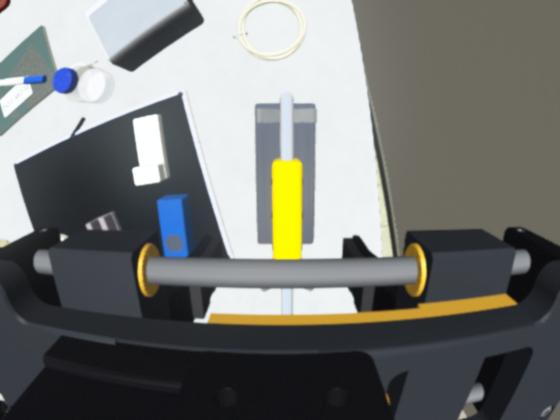

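```bash
python3 -m pendant '[{"x":0,"y":0,"z":0,"roll":0},{"x":0,"y":0.1,"z":1.5,"roll":0},{"x":0,"y":0.1,"z":3.5,"roll":0},{"x":0,"y":0.1,"z":5.5,"roll":0},{"x":0,"y":0.1,"z":7.5,"roll":0},{"x":0,"y":0.1,"z":9,"roll":0},{"x":0,"y":0.1,"z":9.7,"roll":0},{"x":0,"y":0.1,"z":9.7,"roll":0}]'
python3 - <<'E'
from h import *
st=r.read_state(); im=optics.snapshot("wrist"); cv2.imwrite("pics/w2.png",im); to(.5105,.4625,.126,166.2,st=st)
E
```

```text
t: 4.35
position: [0.5093, 0.4636, 0.1243]
eef_rot: [-0.001, 0.12, 0.993, -0.001]
force: [-1.0, -0.4, 0.7]
opening: 0.065
t 4.35 pos [0.5093 0.4636 0.1243] yaw 166.25 F [-1.  -0.4  0.7] op 65.0
shift cm [-0.14 -0.08 -0.17] roll 0.0008
```

View pics/w2.png

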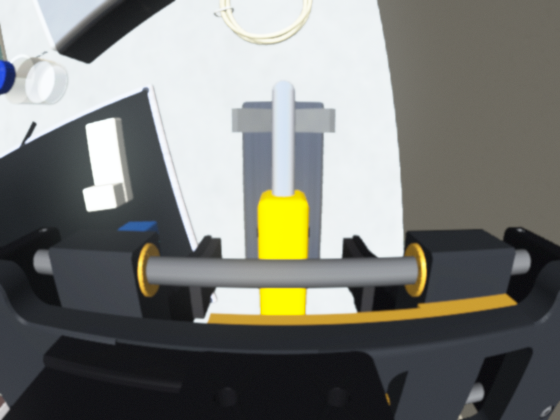

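```bash
python3 -m pendant '[{"x":0,"y":0,"z":0,"roll":0},{"x":0,"y":0,"z":0,"roll":0},{"x":0,"y":0,"z":0,"roll":0},{"x":0,"y":0,"z":0,"roll":0},{"x":0,"y":0,"z":0,"roll":0},{"x":0,"y":0,"z":0,"roll":0},{"x":0,"y":0,"z":0,"roll":0},{"x":0,"y":0,"z":0,"roll":0}]' 1.0 55
python3 -m pendant '[{"x":0,"y":0,"z":-0.5,"roll":0},{"x":0,"y":0,"z":-1.5,"roll":0},{"x":0,"y":0,"z":-3,"roll":0},{"x":0,"y":0,"z":-5,"roll":0},{"x":0,"y":0,"z":-7,"roll":0},{"x":0,"y":0,"z":-8,"roll":0},{"x":0,"y":0,"z":-8,"roll":0},{"x":0,"y":0,"z":-8,"roll":0}]'
python3 - <<'E'
from h import *
st=r.read_state(); im=optics.snapshot("wrist"); cv2.imwrite("pics/w3.png",im); to(.5105,.4625,.126,166.2,st=st)
im=optics.snapshot("scene"); cv2.imwrite("pics/s3.png",cv2.resize(im[80:280,150:370],None,fx=3,fy=3,interpolation=cv2.INTER_CUBIC))
E
```

```text
t: 5.2
position: [0.5102, 0.4639, 0.1256]
eef_rot: [0.0, 0.12, 0.993, 0.0]
force: [0.5, 1.1, -0.7]
opening: 0.0215
t: 6.0
position: [0.5101, 0.4634, 0.2052]
eef_rot: [-0.0, 0.12, 0.993, -0.0]
force: [-0.3, -0.3, -2.0]
opening: 0.0214
t 6.00 pos [0.5101 0.4634 0.2052] yaw 166.2 F [-0.3 -0.3 -2. ] op 21.4
shift cm [-0.06 -0.08  7.92] roll -0.0
```

View pics/w3.png

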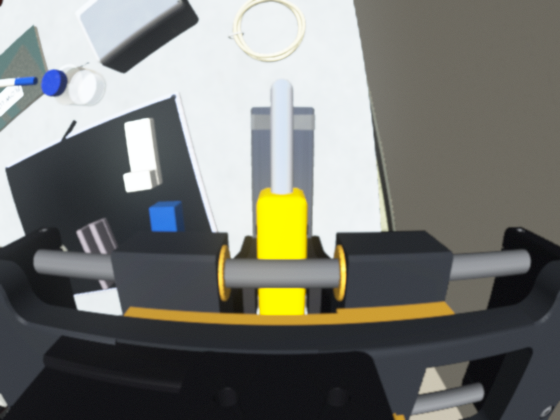

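View pics/s3.png

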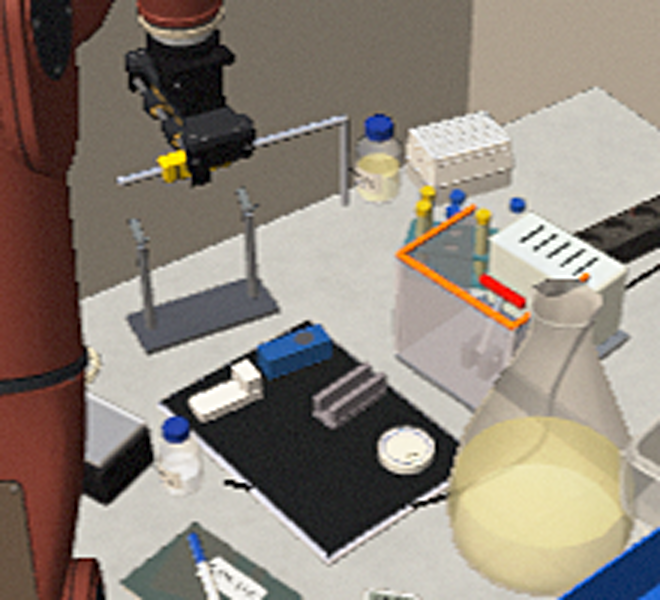

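```bash
python3 -m pendant '[{"x":0,"y":0,"z":-1.5,"roll":0},{"x":0,"y":0,"z":-3.5,"roll":0},{"x":0,"y":0,"z":-6,"roll":0},{"x":0,"y":0,"z":-8,"roll":0},{"x":0,"y":0,"z":-9,"roll":0},{"x":0,"y":0,"z":-9.5,"roll":0},{"x":0,"y":0,"z":-9.5,"roll":0},{"x":0,"y":0,"z":-9.5,"roll":0}]'
python3 - <<'E'
from h import *
st=r.read_state(); to(.5685,.173,st["position"][2],184.1,st=st)
im=optics.snapshot("top"); cv2.imwrite("pics/t4.png",cv2.resize(im[60:270,90:350],None,fx=3,fy=3,interpolation=cv2.INTER_CUBIC))
E
```

```text
t: 6.9
position: [0.5099, 0.4634, 0.2994]
eef_rot: [-0.001, 0.12, 0.993, -0.001]
force: [0.3, -0.4, -3.1]
opening: 0.0217
t 6.90 pos [0.5099 0.4634 0.2994] yaw 166.2 F [ 0.3 -0.4 -3.1] op 21.7
shift cm [-12.61 -26.81   0.03] roll -0.3124
```

View pics/t4.png

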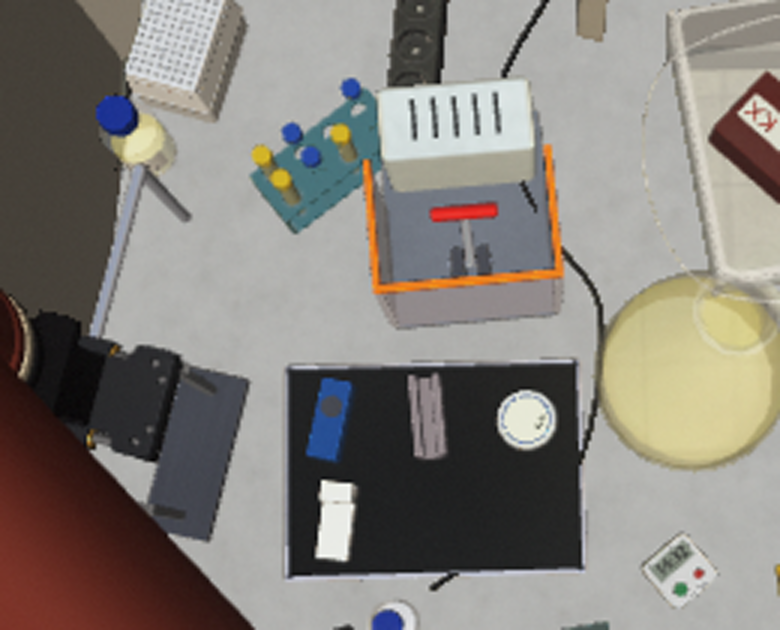

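```bash
python3 -m pendant '[{"x":-0.5,"y":-1,"z":0,"roll":-0.03},{"x":-2,"y":-4,"z":0,"roll":-0.08},{"x":-4,"y":-8.5,"z":0,"roll":-0.14},{"x":-6,"y":-13,"z":0,"roll":-0.2},{"x":-8.2,"y":-17.5,"z":0,"roll":-0.25},{"x":-10.3,"y":-22,"z":0,"roll":-0.29},{"x":-11.9,"y":-25.3,"z":0,"roll":-0.312},{"x":-12.6,"y":-26.8,"z":0,"roll":-0.312}]'
python3 -m pendant '[{"x":0,"y":0,"z":0,"roll":0},{"x":0,"y":0,"z":0,"roll":0},{"x":0,"y":0,"z":0,"roll":0},{"x":0,"y":0,"z":0,"roll":0},{"x":0,"y":0,"z":0,"roll":0},{"x":0,"y":0,"z":0,"roll":0},{"x":0,"y":0,"z":0,"roll":0},{"x":0,"y":0,"z":0,"roll":0}]'
python3 - <<'E'
from h import *
st=r.read_state(); to(.5685,.173,st["position"][2],184.1,st=st)
im=optics.snapshot("top"); cv2.imwrite("pics/t5.png",cv2.resize(im[60:200,170:350],None,fx=4.4,fy=4.4,interpolation=cv2.INTER_CUBIC))
im=optics.snapshot("scene"); cv2.imwrite("pics/s5.png",cv2.resize(im[60:240,220:420],None,fx=3.3,fy=3.3,interpolation=cv2.INTER_CUBIC))
for n in ("top","scene"): print(proj(n,(.748,.186,.199)))
print(finder.spot_in("top","rod")[:1],finder.spot_in("scene","rod")[:1])
E
```

```text
t: 7.75
position: [0.5693, 0.1682, 0.3003]
eef_rot: [-0.0, -0.033, 0.999, -0.001]
force: [0.8, 0.5, -0.2]
opening: 0.0214
t: 8.55
position: [0.5687, 0.1734, 0.3006]
eef_rot: [0.0, -0.036, 0.999, -0.0]
force: [-0.0, -0.0, -1.7]
opening: 0.0216
t 8.55 pos [0.5687 0.1734 0.3006] yaw -175.92 F [-0.  -0.  -1.7] op 21.6
shift cm [ 0.02 -0.03 -0.  ] roll -0.0003
[241.23087531 107.57706626]
[325.75280531 150.29625098]
[] [{'box': [267.4, 118.8, 330.6, 162.1], 'conf': 0.7}]
```

View pics/t5.png

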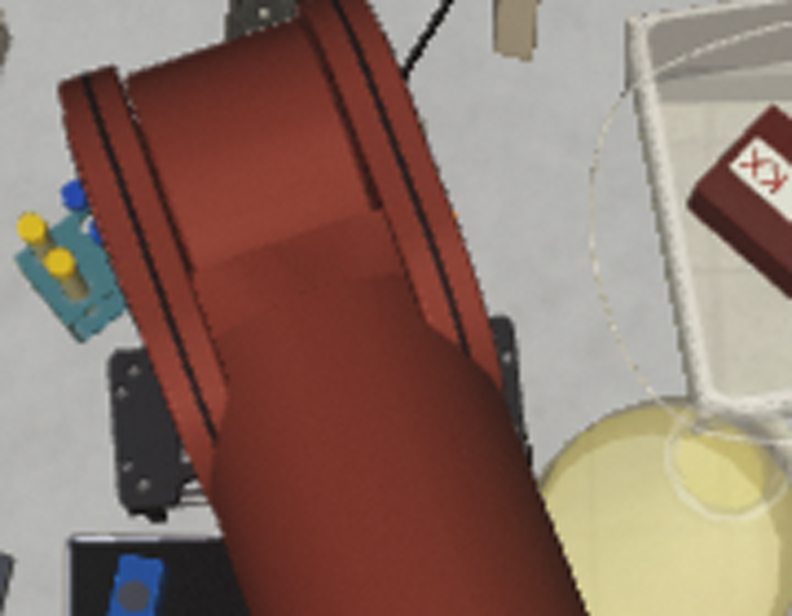

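View pics/s5.png

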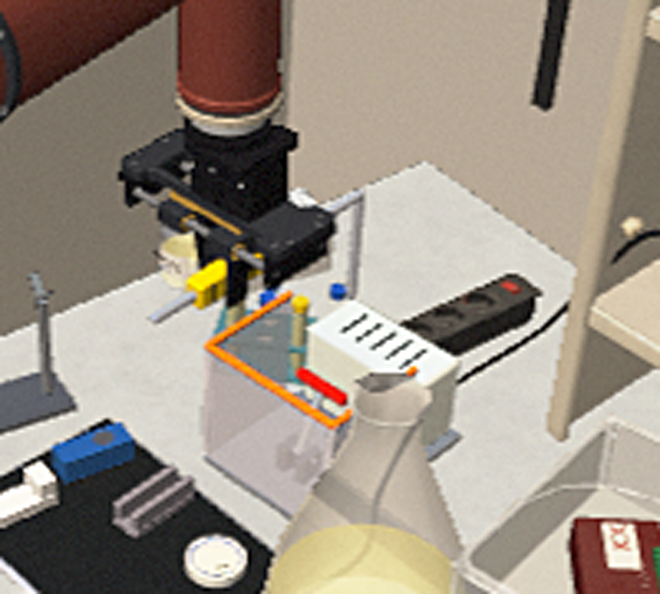

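```bash
python3 -m pendant '[{"x":0,"y":0,"z":1,"roll":0},{"x":0,"y":0,"z":3,"roll":0},{"x":0,"y":0,"z":5.5,"roll":0},{"x":0,"y":0,"z":8,"roll":0},{"x":0,"y":0,"z":10,"roll":0},{"x":0,"y":0,"z":11.5,"roll":0},{"x":0,"y":0,"z":12.2,"roll":0},{"x":0,"y":0,"z":12.2,"roll":0}]'
python3 - <<'E'
from h import *
st=r.read_state(); to(.5685,.173,st["position"][2],184.1,st=st)
im=optics.snapshot("scene"); cv2.imwrite("pics/s6.png",cv2.resize(im[100:220,250:390],None,fx=4.8,fy=4.8,interpolation=cv2.INTER_CUBIC))
E
```

```text
t: 9.55
position: [0.5683, 0.1732, 0.1777]
eef_rot: [-0.001, -0.036, 0.999, -0.0]
force: [-0.0, -0.2, -2.4]
opening: 0.0219
t 9.55 pos [0.5683 0.1732 0.1777] yaw -175.92 F [-0.  -0.2 -2.4] op 21.9
shift cm [-0.02 -0.02 -0.  ] roll -0.0004
```

View pics/s6.png

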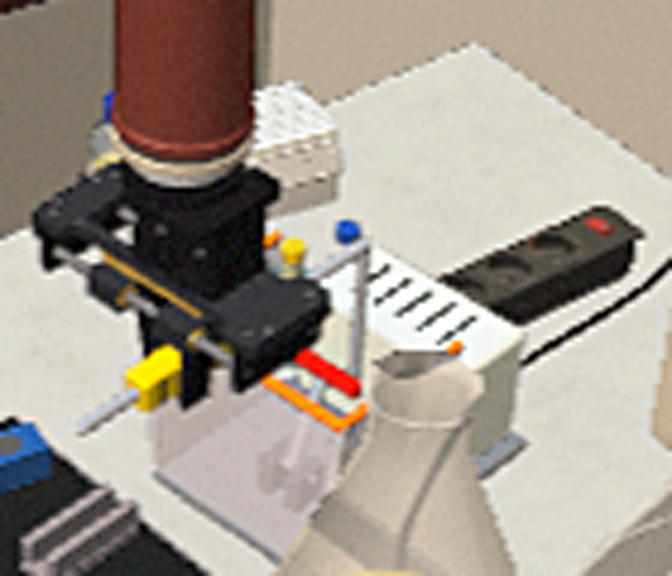

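```bash
python3 - <<'E'
from h import *
f=lambda p:((p-np.array([250,100]))*4.8).round(0)
u=np.array([.9974,.0715,0]);v=np.array([-.0715,.9974,0])
b=np.array([.7193,.1838,.104]);g=np.array([.6385,.1781,.158])
h=np.array([.748,.186,.104])
for n,X in dict(barc=b,barR=b-.032*v,barL=b+.032*v,gm=g,gR=g-.083*v,gL=g+.083*v,hook=h,hooktop=h+[0,0,.093],hookm=h+.01*v).items(): print(n,f(proj("scene",X)))
E
```

```text
barc [327. 369.]
barR [361. 390.]
barL [292. 348.]
gm [250. 362.]
gR [343. 422.]
gL [160. 306.]
hook [354. 350.]
hooktop [363. 244.]
hookm [343. 343.]
```

```bash
python3 -m pendant '[{"x":0.7,"y":0,"z":0,"roll":0},{"x":1.5,"y":0,"z":0,"roll":0},{"x":2.3,"y":0,"z":0,"roll":0},{"x":3.1,"y":0,"z":0,"roll":0},{"x":4,"y":0,"z":0,"roll":0},{"x":5,"y":0,"z":0,"roll":0},{"x":6,"y":0,"z":0,"roll":0},{"x":7,"y":0,"z":0,"roll":0}]'
python3 -m pendant '[{"x":0.2,"y":0,"z":0,"roll":0},{"x":0.4,"y":0,"z":0,"roll":0},{"x":0.6,"y":0,"z":0,"roll":0},{"x":0.7,"y":0,"z":0,"roll":0},{"x":0.8,"y":0,"z":0,"roll":0},{"x":0.8,"y":0,"z":0,"roll":0},{"x":0.8,"y":0,"z":0,"roll":0},{"x":0.8,"y":0,"z":0,"roll":0}]'
python3 - <<'E'
from h import *
st=r.read_state(); to(.5685,.173,st["position"][2],184.1,st=st)
im=optics.snapshot("scene"); cv2.imwrite("pics/s7.png",cv2.resize(im[100:220,250:390],None,fx=4.8,fy=4.8,interpolation=cv2.INTER_CUBIC))
f=lambda p:((p-np.array([250,100]))*4.8).round(0)
u=np.array([.9974,.0715,0]);v=np.array([-.0715,.9974,0])
b=np.array([.7193,.1838,.104])-.058*u
print(f(proj("scene",b)),f(proj("scene",b-.032*v)),f(proj("scene",b+.032*v)))
E
```

```text
t: 10.4
position: [0.4979, 0.1682, 0.1785]
eef_rot: [0.0, -0.036, 0.999, -0.0]
force: [1.8, 0.0, -1.7]
opening: 0.0217
t: 11.2
position: [0.4918, 0.1675, 0.1788]
eef_rot: [0.001, -0.035, 0.999, -0.0]
force: [5.7, -0.4, -1.5]
opening: 0.0219
t 11.20 pos [0.4918 0.1675 0.1788] yaw -175.96 F [ 5.7 -0.4 -1.5] op 21.9
shift cm [-7.69  0.    0.01] roll -0.001
[270. 408.] [304. 430.] [235. 386.]
```

View pics/s7.png

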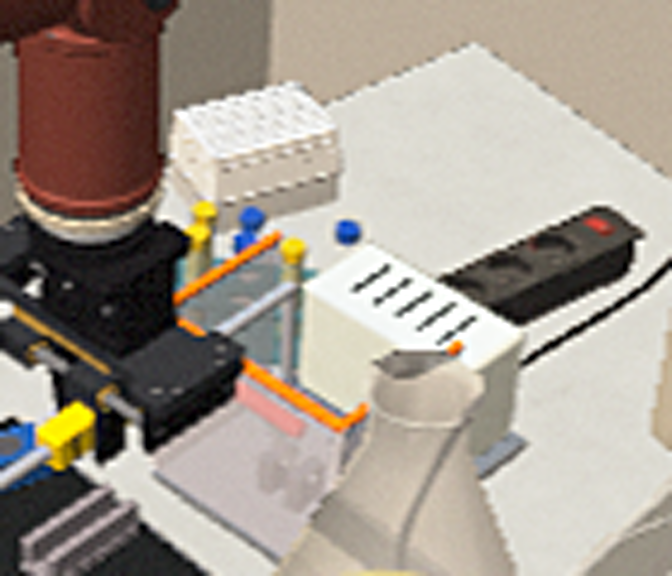

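```bash
python3 -m pendant '[{"x":-0.5,"y":0,"z":0,"roll":0},{"x":-1.5,"y":0,"z":0,"roll":0},{"x":-2,"y":0,"z":0,"roll":0},{"x":-2,"y":0,"z":0,"roll":0},{"x":-2,"y":0,"z":-1,"roll":0},{"x":-2,"y":0,"z":-3,"roll":0},{"x":-2,"y":0,"z":-5.5,"roll":0},{"x":-2,"y":0,"z":-8,"roll":0}]'
python3 -m pendant '[{"x":0,"y":0,"z":-2.5,"roll":0},{"x":0,"y":0,"z":-4,"roll":0},{"x":0,"y":0,"z":-4.3,"roll":0},{"x":0,"y":0,"z":-4.3,"roll":0},{"x":0,"y":0,"z":-4.3,"roll":0},{"x":0,"y":0,"z":-4.3,"roll":0},{"x":0,"y":0,"z":-4.3,"roll":0},{"x":0,"y":0,"z":-4.3,"roll":0}]'
python3 - <<'E'
from h import *
st=r.read_state(); to(.5102,.4639,.3006,166.2,st=st)
im=optics.snapshot("scene"); cv2.imwrite("pics/s8.png",cv2.resize(im[80:220,220:380],None,fx=4.2,fy=4.2,interpolation=cv2.INTER_CUBIC))
f=lambda p:((p-np.array([220,80]))*4.2).round(0)
p=st["position"]; u=np.array([.9974,.0715,0])
hc=p+[0,0,.0194]
for X in (hc-.085*u,hc-.04*u, hc+.18*u, hc+.18*u-[0,0,.12]): print(f(proj("scene",X)))
E
```

```text
t: 12.05
position: [0.5103, 0.1691, 0.26]
eef_rot: [-0.0, -0.036, 0.999, -0.0]
force: [0.4, 0.2, -1.6]
opening: 0.0213
t: 12.85
position: [0.5107, 0.1691, 0.3011]
eef_rot: [-0.0, -0.036, 0.999, -0.0]
force: [0.6, 0.5, -1.5]
opening: 0.0213
t 12.85 pos [0.5107 0.1691 0.3011] yaw -175.92 F [ 0.6  0.5 -1.5] op 21.3
shift cm [-2.05 29.41  0.04] roll 0.312
[133. 359.]
[182. 329.]
[403. 195.]
[393. 327.]
```

View pics/s8.png

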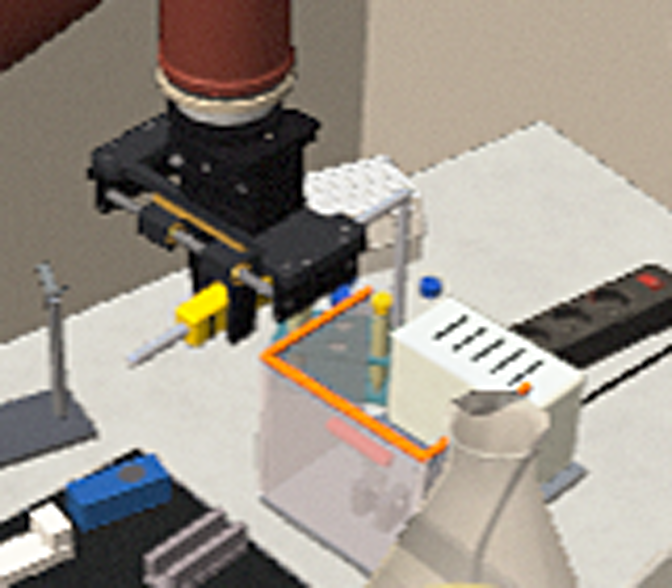

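```bash
python3 -m pendant '[{"x":0,"y":1,"z":0,"roll":0.03},{"x":-0.3,"y":4.5,"z":0,"roll":0.08},{"x":-0.6,"y":9,"z":0,"roll":0.14},{"x":-1,"y":13.5,"z":0,"roll":0.2},{"x":-1.3,"y":18,"z":0,"roll":0.25},{"x":-1.6,"y":22.5,"z":0,"roll":0.29},{"x":-1.9,"y":26.5,"z":0,"roll":0.312},{"x":-2.05,"y":29.4,"z":0,"roll":0.312}]'
python3 -m pendant '[{"x":0,"y":0,"z":0,"roll":0},{"x":0,"y":0,"z":0,"roll":0},{"x":0,"y":0,"z":2,"roll":0},{"x":0,"y":0,"z":5,"roll":0},{"x":0,"y":0,"z":8,"roll":0},{"x":0,"y":0,"z":10,"roll":0},{"x":0,"y":0,"z":11,"roll":0},{"x":0,"y":0,"z":11,"roll":0}]'
python3 - <<'E'
from h import *
st=r.read_state(); to(.5102,.4639,.1256,166.2,st=st)
im=optics.snapshot("scene"); cv2.imwrite("pics/s9.png",cv2.resize(im[80:220,150:300],None,fx=4.2,fy=4.2,interpolation=cv2.INTER_CUBIC))
im=optics.snapshot("wrist"); cv2.imwrite("pics/w9.png",im)
E
```

```text
t: 13.7
position: [0.5092, 0.4671, 0.3006]
eef_rot: [-0.001, 0.119, 0.993, -0.0]
force: [0.1, 0.4, -1.8]
opening: 0.0214
t: 14.5
position: [0.5105, 0.4623, 0.1907]
eef_rot: [-0.0, 0.121, 0.993, -0.001]
force: [0.0, 0.2, -0.3]
opening: 0.0215
t 14.50 pos [0.5105 0.4623 0.1907] yaw 166.12 F [ 0.   0.2 -0.3] op 21.5
shift cm [0.06 0.16 6.5 ] roll -0.0014
```

View pics/s9.png

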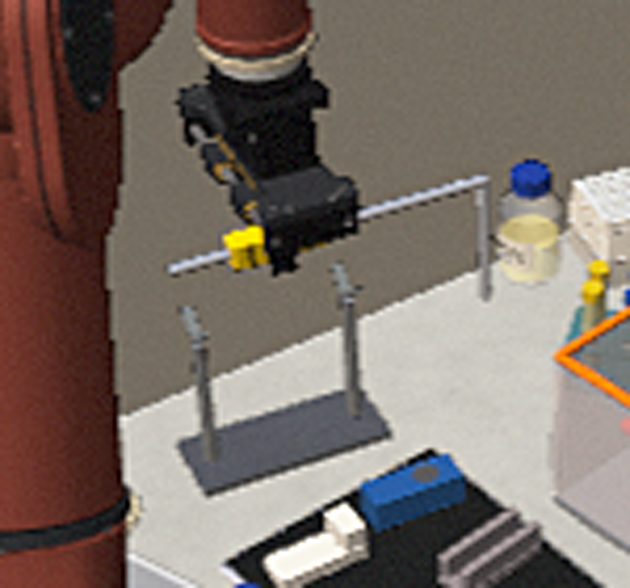

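View pics/w9.png

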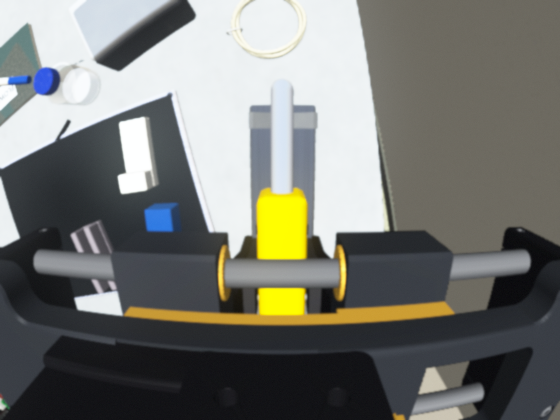

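```bash
python3 -m pendant '[{"x":0,"y":0.05,"z":1,"roll":0},{"x":0,"y":0.1,"z":2.5,"roll":0},{"x":0,"y":0.1,"z":4,"roll":0},{"x":0,"y":0.1,"z":5.2,"roll":0},{"x":0,"y":0.1,"z":6,"roll":0},{"x":0,"y":0.1,"z":6.4,"roll":0},{"x":0,"y":0.1,"z":6.5,"roll":0},{"x":0,"y":0.1,"z":6.5,"roll":0}]'
python3 - <<'E'
from h import *
st=r.read_state(); to(.5102,.4639,.1256,166.2,st=st)
im=optics.snapshot("scene"); cv2.imwrite("pics/s10.png",cv2.resize(im[80:220,150:300],None,fx=4.2,fy=4.2,interpolation=cv2.INTER_CUBIC))
im=optics.snapshot("wrist"); cv2.imwrite("pics/w10.png",im)
E
```

```text
t: 15.4
position: [0.5107, 0.4648, 0.1268]
eef_rot: [0.0, 0.12, 0.993, 0.0]
force: [-0.3, -0.4, -1.3]
opening: 0.0213
t 15.40 pos [0.5107 0.4648 0.1268] yaw 166.2 F [-0.3 -0.4 -1.3] op 21.3
shift cm [ 0.03 -0.1   0.12] roll 0.0
```

View pics/s10.png

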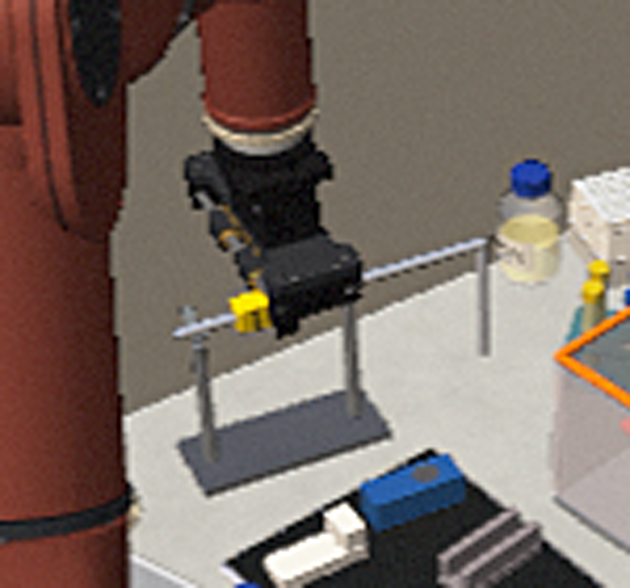

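View pics/w10.png

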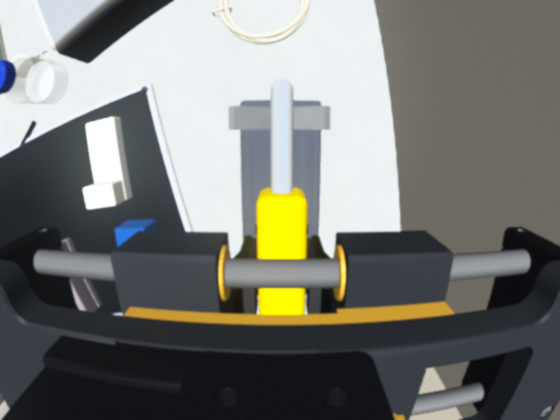

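```bash
python3 -m pendant '[{"x":0,"y":-0.1,"z":0.15,"roll":0},{"x":0,"y":-0.1,"z":0.15,"roll":0},{"x":0,"y":-0.1,"z":0.15,"roll":0},{"x":0,"y":-0.1,"z":0.15,"roll":0},{"x":0,"y":-0.1,"z":0.15,"roll":0},{"x":0,"y":-0.1,"z":0.15,"roll":0},{"x":0,"y":-0.1,"z":0.15,"roll":0},{"x":0,"y":-0.1,"z":0.15,"roll":0}]'
python3 -m pendant '[{"x":0,"y":0,"z":0,"roll":0},{"x":0,"y":0,"z":0,"roll":0},{"x":0,"y":0,"z":0,"roll":0},{"x":0,"y":0,"z":0,"roll":0},{"x":0,"y":0,"z":0,"roll":0},{"x":0,"y":0,"z":0,"roll":0},{"x":0,"y":0,"z":0,"roll":0},{"x":0,"y":0,"z":0,"roll":0}]' 6.5
python3 -m pendant '[{"x":0,"y":0,"z":-1,"roll":0},{"x":0,"y":0,"z":-3,"roll":0},{"x":0,"y":0,"z":-6,"roll":0},{"x":0,"y":0,"z":-9,"roll":0},{"x":0,"y":0,"z":-11,"roll":0},{"x":0,"y":0,"z":-11.5,"roll":0},{"x":0,"y":0,"z":-11.5,"roll":0},{"x":0,"y":0,"z":-11.5,"roll":0}]'
python3 - <<'E'
from h import *
st=r.read_state(); to(.5102,.4639,.1256,166.2,st=st)
im=optics.snapshot("scene"); cv2.imwrite("pics/s11.png",cv2.resize(im[80:280,150:350],None,fx=3,fy=3,interpolation=cv2.INTER_CUBIC))
im=optics.snapshot("top"); cv2.imwrite("pics/t11.png",cv2.resize(im[75:270,110:300],None,fx=3,fy=3,interpolation=cv2.INTER_CUBIC))
E
```

```text
t: 16.3
position: [0.5106, 0.464, 0.1255]
eef_rot: [0.0, 0.12, 0.993, 0.0]
force: [0.1, -0.3, 4.5]
opening: 0.0218
t: 17.1
position: [0.5103, 0.4639, 0.1251]
eef_rot: [-0.0, 0.12, 0.993, -0.0]
force: [-1.1, 0.2, -0.6]
opening: 0.0647
t: 17.9
position: [0.5099, 0.4635, 0.2388]
eef_rot: [-0.001, 0.12, 0.993, -0.001]
force: [0.1, 0.1, -0.3]
opening: 0.0649
t 17.90 pos [0.5099 0.4635 0.2388] yaw 166.2 F [ 0.1  0.1 -0.3] op 64.9
shift cm [-0.03  0.06 11.32] roll 0.0
```

View pics/s11.png

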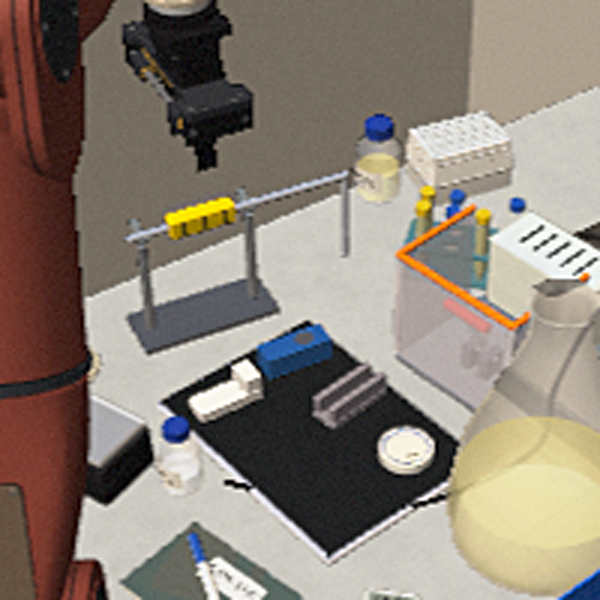

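View pics/t11.png

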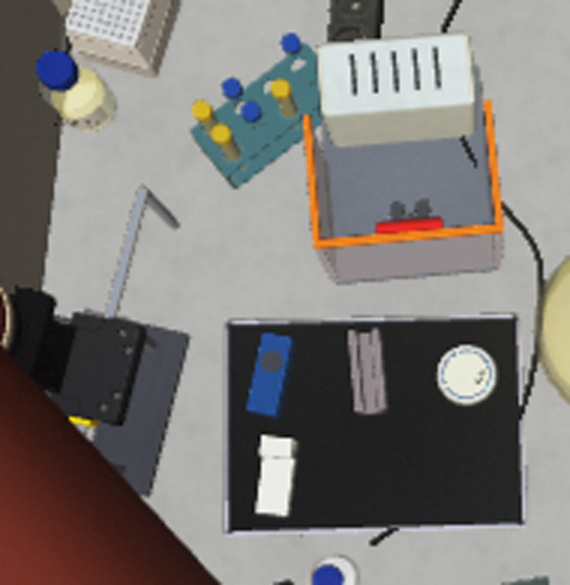

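```bash
cat > oc.py <<'E'
from h import *
im=optics.snapshot("top"); hsv=cv2.cvtColor(im,cv2.COLOR_BGR2HSV)
# deck roi
cs=np.array([proj("top",p) for p in [(.375,.06,.012),(.375,.37,.012),(.6,.37,.012),(.6,.06,.012)]])
roi=np.zeros(im.shape[:2],np.uint8); cv2.fillConvexPoly(roi,cs.astype(np.int32),1)
m=((im.max(2)>70)&(roi>0)).astype(np.uint8)
n,l,s,c=cv2.connectedComponentsWithStats(m,connectivity=4)
for i in range(1,n):
    if s[i,4]<60 or s[i,4]>900: continue
    col=im[l==i].mean(0).round(0)
    pts=np.argwhere(l==i)[:,::-1].astype(np.float32)
    rc=cv2.minAreaRect(pts); bx=cv2.boxPoints(rc)
    for z in (.03,.042):
        w=np.array([onz("top",p,z)[:2] for p in bx]); e=[w[1]-w[0],w[2]-w[1]]
        L=max(e,key=np.linalg.norm); k=np.linalg.norm
        print(i,s[i,4],col,"z",z,"c",w.mean(0).round(4),"LxW",round(k(e[0])*1000),round(k(e[1])*1000),"yaw",round((np.degrees(np.arctan2(L[1],L[0]))+90)%180-90,1))
cv2.imwrite("pics/deck.png",cv2.resize(im[170:262,175:295],None,fx=6,fy=6,interpolation=cv2.INTER_CUBIC))
E
python3 oc.py; python3 - <<'E'
from h import *
f=lambda u,v:(90+u/3-.3,60+v/3-.3)
print("flask base",onz("top",f(692,370),.04),"top",onz("top",f(735,318),.318))
for i in(3,4,5):
    print(i,[ (np.round(d["point"],1),round(d["conf"],2),onz("top",d["point"],.028).round(4)) for d in finder.spot_point("top",f"offcut{i}_mid")[:2]])
print("bar",finder.spot_point("top","isolator_bar")[:1],proj("top",(.6614,.1797,.104)))
b=finder.spot_in("top","bin")[:1];print(b)
E
```

```text
1 737 [160. 160. 160.] z 0.03 c [0.5439 0.2162] LxW 312 113 yaw -89.1
1 737 [160. 160. 160.] z 0.042 c [0.542  0.2153] LxW 309 112 yaw -89.1
2 296 [125. 123. 133.] z 0.03 c [0.5326 0.2289] LxW 32 85 yaw 4.7
2 296 [125. 123. 133.] z 0.042 c [0.5308 0.2279] LxW 32 84 yaw 4.7
3 294 [131.  75.  43.] z 0.03 c [0.5314 0.3262] LxW 82 33 yaw -12.2
3 294 [131.  75.  43.] z 0.042 c [0.5297 0.3241] LxW 81 32 yaw -12.2
4 327 [194. 203. 200.] z 0.03 c [0.5265 0.1298] LxW 60 58 yaw 88.7
4 327 [194. 203. 200.] z 0.042 c [0.5248 0.1298] LxW 60 57 yaw 88.7
5 254 [171. 172. 172.] z 0.03 c [0.4514 0.0696] LxW 18 150 yaw 0.0
5 254 [171. 172. 172.] z 0.042 c [0.4505 0.0702] LxW 18 148 yaw 0.0
6 312 [208. 214. 213.] z 0.03 c [0.4295 0.3201] LxW 80 37 yaw -3.4
6 312 [208. 214. 213.] z 0.042 c [0.4288 0.3181] LxW 79 36 yaw -3.4
flask base [ 0.57090732 -0.03733991  0.04      ] top [ 0.55938349 -0.0324231   0.318     ]
3 [(array([357.5, 258.5]), 0.86, array([ 0.3432, -0.1406,  0.028 ])), (array([202.9, 231.9]), 0.8, array([0.4339, 0.3167, 0.028 ]))]
4 [(array([228.8, 198.3]), 0.56, array([0.533 , 0.2385, 0.028 ]))]
5 [(array([198.4, 196.6]), 0.81, array([0.5403, 0.3295, 0.028 ]))]
bar [{'point': [244.0, 151.9], 'conf': 0.44}] [246.21369227 149.3563266 ]
[{'box': [357.7, 154.7, 419.9, 227.3], 'conf': 0.92}]
```

View pics/deck.png

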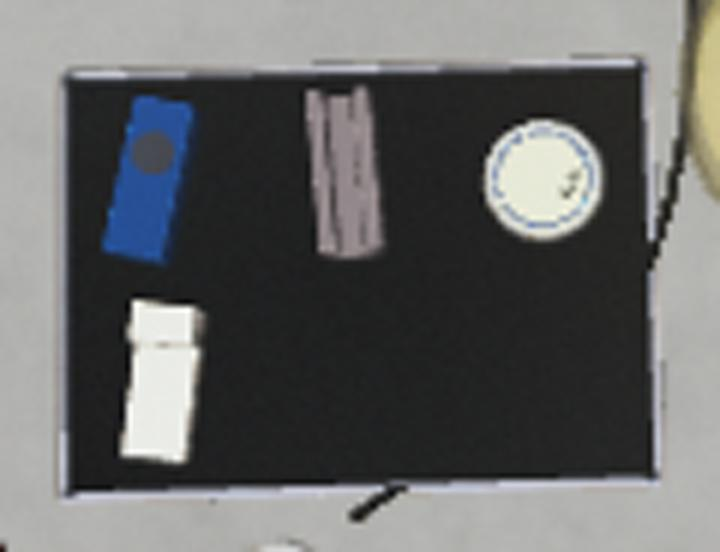

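```bash
python3 - <<'E'
from h import *
to(.528,.322,.2,168)
E
```

```text
t 18.30 pos [0.5103 0.4638 0.2397] yaw 166.2 F [-0.6  0.3  0.1] op 65.3
shift cm [ -5.1  -13.35   3.98] roll -0.0313
```

```bash
python3 -m pendant '[{"x":-0.5,"y":-2,"z":0,"roll":-0.03},{"x":-1.5,"y":-5,"z":0,"roll":-0.03},{"x":-2.8,"y":-8,"z":0,"roll":-0.03},{"x":-4,"y":-11,"z":0.5,"roll":-0.03},{"x":-5,"y":-13,"z":2,"roll":-0.03},{"x":-5.1,"y":-13.4,"z":4,"roll":-0.03},{"x":-5.1,"y":-13.4,"z":4,"roll":-0.03},{"x":-5.1,"y":-13.4,"z":4,"roll":-0.03}]' 6.0
cat > w.py <<'E'
from h import *
import sys
st=r.read_state(); im=optics.snapshot("wrist")
if len(sys.argv)>2:
    x,y,yaw=map(float,sys.argv[2:5])
    u=np.array([np.cos(np.radians(yaw)),np.sin(np.radians(yaw)),0]);v=np.array([-u[1],u[0],0])
    for z,c in((.012,(0,0,255)),(.042,(0,255,0))):
        q=[proj("wrist",np.array([x,y,z])+a*.04*u+b*.016*v,st) for a,b in((1,1),(1,-1),(-1,-1),(-1,1))]
        cv2.polylines(im,[np.array(q).round().astype(np.int32)],True,c,1)
    to(x,y,st["position"][2],yaw+180,st=st)
cv2.imwrite(f"pics/{sys.argv[1]}.png",im)
E
python3 w.py w12 .530 .325 -12
```

```text
t: 19.1
position: [0.5276, 0.3222, 0.2003]
eef_rot: [-0.0, 0.105, 0.994, 0.0]
force: [-0.0, 0.6, 0.1]
opening: 0.0597
t 19.10 pos [0.5276 0.3222 0.2003] yaw 167.95 F [-0.   0.6  0.1] op 59.7
shift cm [-0.17  0.33 -0.  ] roll -0.0008
```

View pics/w12.png

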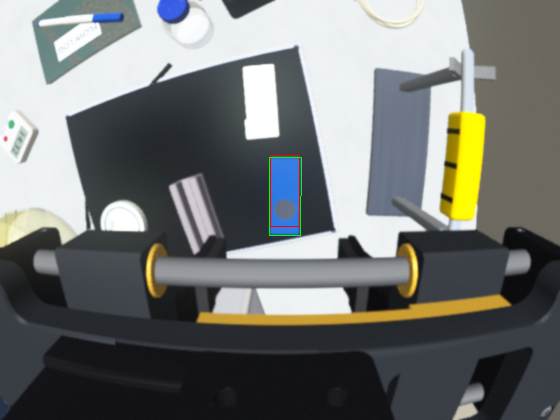

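```bash
python3 -m pendant '[{"x":0,"y":0,"z":1.5,"roll":0},{"x":0,"y":0,"z":4.5,"roll":0},{"x":0,"y":0,"z":8,"roll":0},{"x":0,"y":0,"z":11.5,"roll":0},{"x":0,"y":0,"z":14.5,"roll":0},{"x":0,"y":0,"z":16.5,"roll":0},{"x":0,"y":0,"z":17.7,"roll":0},{"x":0,"y":0,"z":18.4,"roll":0}]'
python3 -m pendant '[{"x":0,"y":0,"z":0,"roll":0},{"x":0,"y":0,"z":0,"roll":0},{"x":0,"y":0,"z":0,"roll":0},{"x":0,"y":0,"z":0,"roll":0},{"x":0,"y":0,"z":0,"roll":0},{"x":0,"y":0,"z":0,"roll":0},{"x":0,"y":0,"z":0,"roll":0},{"x":0,"y":0,"z":0,"roll":0}]' 2.0 15
python3 -m pendant '[{"x":0,"y":0,"z":-0.5,"roll":0},{"x":0,"y":0,"z":-2,"roll":0},{"x":0,"y":0,"z":-5,"roll":0},{"x":0,"y":0,"z":-9,"roll":0},{"x":0,"y":0,"z":-13.5,"roll":0},{"x":0,"y":0,"z":-18,"roll":0},{"x":0,"y":0,"z":-22,"roll":0},{"x":0,"y":0,"z":-24,"roll":0}]'
python3 w.py w13
python3 - <<'E'
from h import *
for c in "top","scene":
  im=optics.snapshot(c); cv2.imwrite(f"pics/{c}13.png",im)
to(.47,.18,.385,180)
print([onz("top",p,.1).round(3) for p in ((359,156),(417,155),(419,224),(361,223))])
E
```

```text
t: 19.95
position: [0.5275, 0.3218, 0.0149]
eef_rot: [-0.0, 0.105, 0.994, -0.0]
force: [-0.3, -0.0, 0.1]
opening: 0.06
t: 20.75
position: [0.5283, 0.3219, 0.0168]
eef_rot: [0.0, 0.105, 0.994, 0.0]
force: [-1.3, -0.2, 5.2]
opening: 0.031
t: 21.55
position: [0.5289, 0.3219, 0.2616]
eef_rot: [0.002, 0.105, 0.994, 0.002]
force: [0.5, -0.4, -0.4]
opening: 0.0311
t 21.70 pos [0.5285 0.3218 0.2584] yaw 167.91 F [ 0.3 -0.2 -1.3] op 31.1
shift cm [  2.72 -15.05 -12.7 ] roll -0.211
[array([ 0.636, -0.143,  0.1  ]), array([ 0.635, -0.311,  0.1  ]), array([ 0.436, -0.303,  0.1  ]), array([ 0.443, -0.139,  0.1  ])]
```

View pics/w13.png

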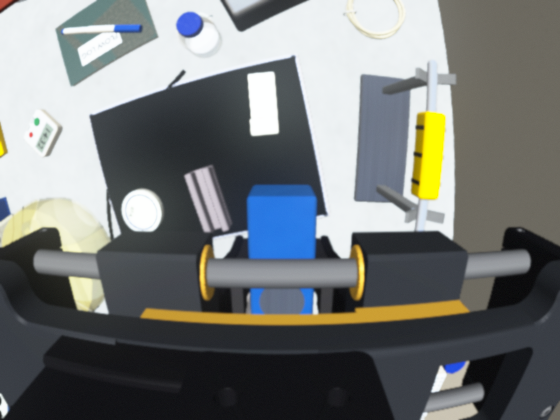

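View pics/scene13.png

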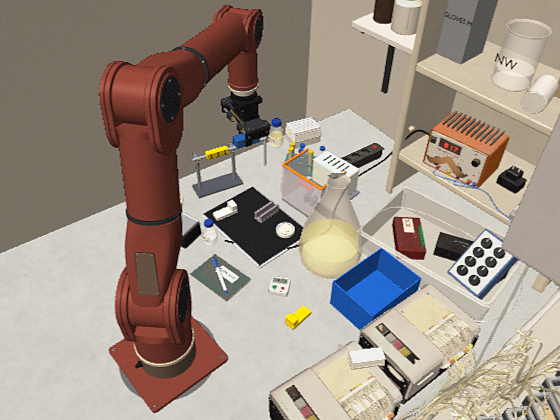

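```bash
python3 - <<'E'
from h import *
to(.49,.18,.39,130)
E
```

```text
t 21.70 pos [0.5285 0.3218 0.2584] yaw 167.91 F [ 0.3 -0.2 -1.3] op 31.1
shift cm [  0.76 -14.63 -13.2 ] roll 0.6617
```

```bash
python3 -m pendant '[{"x":0,"y":0,"z":-2,"roll":0},{"x":0,"y":-1,"z":-5,"roll":0.05},{"x":0.1,"y":-2.5,"z":-8.5,"roll":0.15},{"x":0.2,"y":-5,"z":-11.5,"roll":0.28},{"x":0.4,"y":-8.5,"z":-13,"roll":0.4},{"x":0.6,"y":-12,"z":-13.2,"roll":0.53},{"x":0.7,"y":-14,"z":-13.2,"roll":0.63},{"x":0.8,"y":-14.6,"z":-13.2,"roll":0.66}]'
python3 - <<'E'
from h import *
to(.50,-.229,.39,90)
print(r.read_state()["joint_pos"].round(2))
E
```

```text
t: 22.5
position: [0.4891, 0.1779, 0.3878]
eef_rot: [-0.0, 0.424, 0.905, -0.0]
force: [0.1, 0.3, 0.1]
opening: 0.0308
t 22.50 pos [0.4891 0.1779 0.3878] yaw 129.78 F [0.1 0.3 0.1] op 30.8
shift cm [-31.96 -25.2   -0.21] roll 0.6942
[-0.73  0.02  0.31  1.5  -0.01  1.62  0.27]
```

```bash
python3 -m pendant '[{"x":-1,"y":-0.8,"z":0,"roll":0.05},{"x":-4,"y":-3.2,"z":0,"roll":0.15},{"x":-7.5,"y":-6,"z":0,"roll":0.27},{"x":-11,"y":-8.8,"z":0,"roll":0.4},{"x":-14.5,"y":-11.5,"z":0,"roll":0.52},{"x":-18,"y":-14.3,"z":0,"roll":0.62},{"x":-21.5,"y":-17,"z":0,"roll":0.69},{"x":-25,"y":-19.8,"z":0,"roll":0.69}]'
python3 - <<'E'
from h import *
to(.505,-.229,.39,90)
E
```

```text
t: 23.3
position: [0.4993, -0.1393, 0.3875]
eef_rot: [-0.0, 0.704, 0.71, -0.0]
force: [1.4, 0.4, -1.1]
opening: 0.0312
t 23.30 pos [ 0.4993 -0.1393  0.3875] yaw 90.54 F [ 1.4  0.4 -1.1] op 31.2
shift cm [-8.97  0.49 -0.25] roll 0.0094
```

```bash
python3 -m pendant '[{"x":-3,"y":0.2,"z":0,"roll":0.01},{"x":-6,"y":0.4,"z":0,"roll":0.01},{"x":-8.5,"y":0.5,"z":0,"roll":0.01},{"x":-9,"y":0.5,"z":2,"roll":0.01},{"x":-9,"y":0.5,"z":6,"roll":0.01},{"x":-9,"y":0.5,"z":10,"roll":0.01},{"x":-9,"y":0.5,"z":13,"roll":0.01},{"x":-9,"y":0.5,"z":14,"roll":0.01}]'
python3 w.py w14
python3 - <<'E'
from h import *
to(.505,-.229,.075,90)
im=optics.snapshot("scene"); cv2.imwrite("pics/s14.png",cv2.resize(im[140:340,260:460],None,fx=3,fy=3))
E
```

```text
t: 24.1
position: [0.5038, -0.2269, 0.2444]
eef_rot: [-0.002, 0.707, 0.708, -0.002]
force: [-0.4, 0.7, -0.2]
opening: 0.0306
t 24.15 pos [ 0.504  -0.2272  0.2447] yaw 90.07 F [ 0.1  0.2 -1.5] op 31.0
shift cm [-0.19  0.18 16.97] roll 0.0013
```

View pics/w14.png

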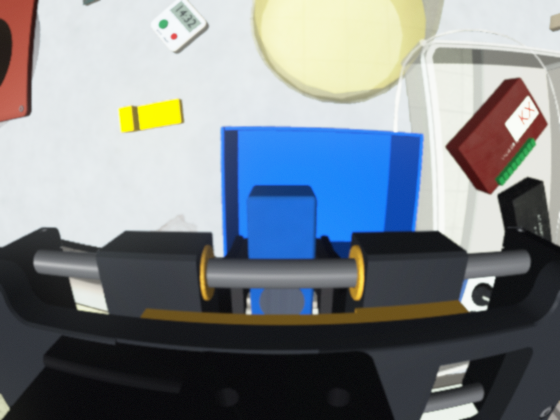

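View pics/s14.png

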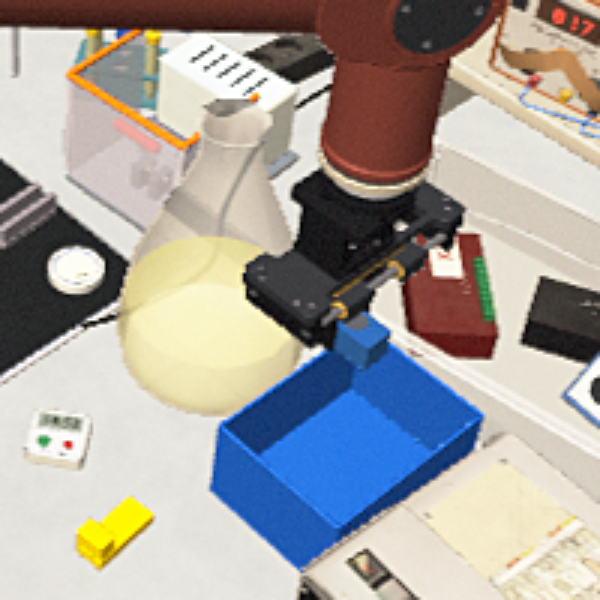

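```bash
python3 - <<'E'
from h import *
st=r.read_state()
for p in((222,127),(422,134),(222,200),(418,200)): print(onz("wrist",p,.1,st).round(4))
E
python3 -m pendant '[{"x":-0.1,"y":0.1,"z":2,"roll":0},{"x":-0.1,"y":0.1,"z":5,"roll":0},{"x":-0.1,"y":0.1,"z":8.5,"roll":0},{"x":-0.1,"y":0.1,"z":12,"roll":0},{"x":-0.1,"y":0.1,"z":15,"roll":0},{"x":-0.1,"y":0.1,"z":17,"roll":0},{"x":-0.1,"y":0.1,"z":18,"roll":0},{"x":-0.1,"y":0.1,"z":18,"roll":0}]'
```

```text
[ 0.4468 -0.1592  0.1   ]
[ 0.6441 -0.1619  0.1   ]
[ 0.4448 -0.2305  0.1   ]
[ 0.6445 -0.2298  0.1   ]
t: 25.0
position: [0.5065, -0.2292, 0.0682]
eef_rot: [-0.0, 0.707, 0.707, -0.0]
force: [-0.2, 0.4, 0.0]
opening: 0.0307
```

```bash
python3 -m pendant '[{"x":0,"y":0,"z":0,"roll":0},{"x":0,"y":0,"z":0,"roll":0},{"x":0,"y":0,"z":0,"roll":0},{"x":0,"y":0,"z":0,"roll":0},{"x":0,"y":0,"z":0,"roll":0},{"x":0,"y":0,"z":-2,"roll":0},{"x":0,"y":0,"z":-6,"roll":0},{"x":0,"y":0,"z":-10,"roll":0}]' 5.5
python3 -m pendant '[{"x":0,"y":0,"z":-4,"roll":0},{"x":0,"y":0,"z":-8,"roll":0},{"x":0,"y":0,"z":-12.5,"roll":0},{"x":0,"y":0,"z":-17,"roll":0},{"x":0,"y":0,"z":-20,"roll":0},{"x":0,"y":0,"z":-21.5,"roll":0},{"x":0,"y":0,"z":-22,"roll":0},{"x":0,"y":0,"z":-22,"roll":0}]'
python3 w.py w15
python3 - <<'E'
from h import *
im=optics.snapshot("scene"); cv2.imwrite("pics/s15.png",im)
to(.435,.317,.388,176)
E
python3 oc.py
```

```text
t: 25.8
position: [0.5053, -0.2292, 0.1689]
eef_rot: [-0.001, 0.707, 0.707, -0.001]
force: [1.0, 0.4, -0.1]
opening: 0.0554
t: 26.6
position: [0.5061, -0.2293, 0.3881]
eef_rot: [0.0, 0.707, 0.707, 0.0]
force: [0.7, -0.4, -0.6]
opening: 0.055
t 26.70 pos [ 0.5057 -0.229   0.3869] yaw 90.0 F [0.6 0.2 0.4] op 55.1
shift cm [54.6  -7.08 -0.08] roll -1.5011
1 705 [153. 153. 153.] z 0.03 c [0.5439 0.2162] LxW 312 113 yaw -89.1
1 705 [153. 153. 153.] z 0.042 c [0.542  0.2153] LxW 309 112 yaw -89.1
2 290 [117. 115. 124.] z 0.03 c [0.5327 0.2289] LxW 32 85 yaw 4.2
2 290 [117. 115. 124.] z 0.042 c [0.5309 0.2279] LxW 32 84 yaw 4.2
3 324 [183. 194. 190.] z 0.03 c [0.5265 0.1298] LxW 60 58 yaw 88.7
3 324 [183. 194. 190.] z 0.042 c [0.5248 0.1298] LxW 60 57 yaw 88.7
4 253 [160. 160. 161.] z 0.03 c [0.4514 0.0696] LxW 18 150 yaw 0.0
4 253 [160. 160. 161.] z 0.042 c [0.4505 0.0702] LxW 18 148 yaw 0.0
5 310 [200. 206. 205.] z 0.03 c [0.4294 0.3201] LxW 79 37 yaw -3.4
5 310 [200. 206. 205.] z 0.042 c [0.4287 0.3181] LxW 79 36 yaw -3.4
```

View pics/s15.png

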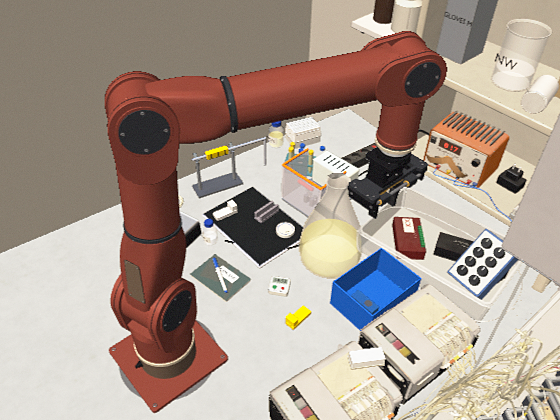

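View pics/deck.png

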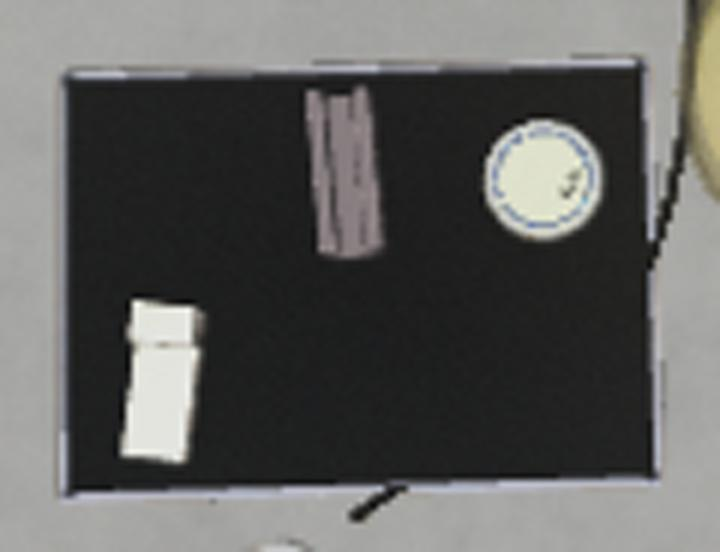

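```bash
python3 -m pendant '[{"x":1.5,"y":0,"z":0,"roll":-0.05},{"x":5,"y":0,"z":0,"roll":-0.15},{"x":9.5,"y":0,"z":0,"roll":-0.28},{"x":14,"y":0,"z":0,"roll":-0.41},{"x":18.5,"y":0.3,"z":0,"roll":-0.54},{"x":23,"y":0.7,"z":0,"roll":-0.67},{"x":27.5,"y":1.1,"z":0,"roll":-0.8},{"x":32,"y":1.5,"z":0,"roll":-0.93}]' 6.0
python3 - <<'E'
from h import *
to(.530,.2285,.2,184)
E
```

```text
t: 27.55
position: [0.5201, 0.0937, 0.3877]
eef_rot: [-0.0, 0.311, 0.95, 0.0]
force: [0.3, 0.3, -0.3]
opening: 0.0598
t 27.55 pos [0.5201 0.0937 0.3877] yaw 143.79 F [ 0.3  0.3 -0.3] op 59.8
shift cm [ 7.16 11.46 18.78] roll -0.7019
```

```bash
python3 -m pendant '[{"x":2,"y":3.3,"z":0,"roll":-0.1},{"x":4.2,"y":6.7,"z":2,"roll":-0.22},{"x":6,"y":9.5,"z":6,"roll":-0.35},{"x":7,"y":11,"z":10,"roll":-0.48},{"x":7.2,"y":11.5,"z":14,"roll":-0.6},{"x":7.2,"y":11.5,"z":17,"roll":-0.7},{"x":7.2,"y":11.5,"z":18.8,"roll":-0.7},{"x":7.2,"y":11.5,"z":18.8,"roll":-0.7}]'
python3 w.py w16 .531 .229 4
```

```text
t: 28.35
position: [0.5295, 0.2262, 0.1968]
eef_rot: [-0.003, -0.031, 1.0, -0.001]
force: [-0.3, 0.3, -0.1]
opening: 0.06
t 28.35 pos [0.5295 0.2262 0.1968] yaw -176.44 F [-0.3  0.3 -0.1] op 60.0
shift cm [-0.17  0.27 -0.  ] roll -0.0077
```

View pics/w16.png

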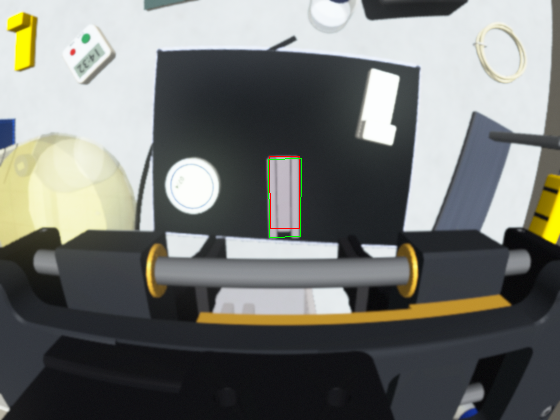

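```bash
python3 -m pendant '[{"x":0,"y":0,"z":1.5,"roll":0},{"x":0,"y":0.1,"z":4.5,"roll":0},{"x":0,"y":0.1,"z":8,"roll":0},{"x":0,"y":0.1,"z":11.5,"roll":0},{"x":0,"y":0.1,"z":14.5,"roll":0},{"x":0,"y":0.1,"z":16.5,"roll":0},{"x":0,"y":0.1,"z":17.6,"roll":0},{"x":0,"y":0.1,"z":18.3,"roll":0}]'
python3 -m pendant '[{"x":0,"y":0,"z":0,"roll":0},{"x":0,"y":0,"z":0,"roll":0},{"x":0,"y":0,"z":0,"roll":0},{"x":0,"y":0,"z":0,"roll":0},{"x":0,"y":0,"z":0,"roll":0},{"x":0,"y":0,"z":0,"roll":0},{"x":0,"y":0,"z":0,"roll":0},{"x":0,"y":0,"z":0,"roll":0}]' 2.0 15
python3 -m pendant '[{"x":0,"y":0,"z":-0.5,"roll":0},{"x":0,"y":0,"z":-2,"roll":0},{"x":0,"y":0,"z":-5,"roll":0},{"x":0,"y":0,"z":-9,"roll":0},{"x":0,"y":0,"z":-13.5,"roll":0},{"x":0,"y":0,"z":-18,"roll":0},{"x":0,"y":0,"z":-22,"roll":0},{"x":0,"y":0,"z":-24,"roll":0}]'
python3 w.py w17
python3 - <<'E'
from h import *
to(.49,.15,.39,140)
E
```

```text
t: 29.2
position: [0.5321, 0.2272, 0.0167]
eef_rot: [0.0, -0.03, 1.0, 0.0]
force: [-0.2, -0.6, 0.4]
opening: 0.0598
t: 30.0
position: [0.5324, 0.2272, 0.0177]
eef_rot: [0.0, -0.03, 1.0, 0.0]
force: [-1.4, -0.3, 6.5]
opening: 0.032
t: 30.8
position: [0.533, 0.2271, 0.2625]
eef_rot: [0.003, -0.029, 1.0, 0.001]
force: [-0.5, 0.0, -0.6]
opening: 0.0319
t 30.85 pos [0.5337 0.2275 0.2645] yaw -176.64 F [ 0.8 -0.3  2.5] op 32.3
shift cm [  4.73  -7.43 -12.62] roll 0.7568
```

View pics/w17.png

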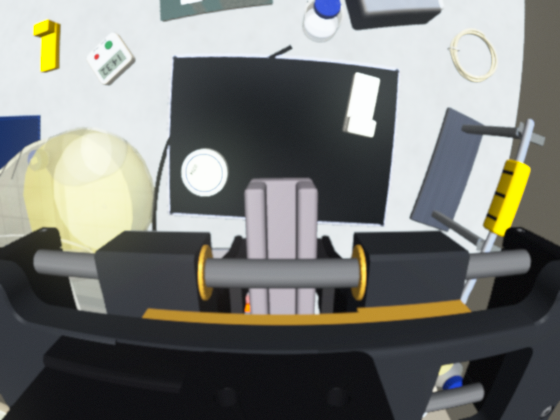

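Grey held, well aligned. Carry it over the flask.

```bash
python3 -m pendant '[{"x":0.5,"y":-0.5,"z":-3,"roll":0.05},{"x":1.2,"y":-1.5,"z":-6.5,"roll":0.15},{"x":2,"y":-3,"z":-10,"roll":0.28},{"x":3,"y":-4.7,"z":-12,"roll":0.41},{"x":4,"y":-6.3,"z":-12.6,"roll":0.54},{"x":4.7,"y":-7.4,"z":-12.6,"roll":0.67},{"x":4.7,"y":-7.4,"z":-12.6,"roll":0.76},{"x":4.7,"y":-7.4,"z":-12.6,"roll":0.76}]'
python3 - <<'E'
from h import *
to(.57,-.235,.39,90)
E
```

```text
t: 31.65
position: [0.4891, 0.1497, 0.384]
eef_rot: [0.0, 0.344, 0.939, 0.001]
force: [0.2, 0.3, -0.7]
opening: 0.032
t 31.65 pos [0.4891 0.1497 0.384 ] yaw 139.72 F [ 0.2  0.3 -0.7] op 32.0
shift cm [-31.04 -24.12  -0.63] roll 0.8678
```

```bash
python3 -m pendant '[{"x":-1.2,"y":-1,"z":-0.5,"roll":0.05},{"x":-4,"y":-3.2,"z":-0.5,"roll":0.17},{"x":-7.5,"y":-5.8,"z":-0.5,"roll":0.3},{"x":-11,"y":-8.5,"z":-0.5,"roll":0.43},{"x":-14.5,"y":-11.3,"z":-0.5,"roll":0.56},{"x":-18,"y":-14,"z":-0.5,"roll":0.69},{"x":-21.5,"y":-16.7,"z":-0.5,"roll":0.8},{"x":-25,"y":-19.4,"z":-0.5,"roll":0.87}]'
python3 - <<'E'
from h import *
to(.575,-.235,.24,90)
E
```

```text
t: 32.45
position: [0.5552, -0.1619, 0.3888]
eef_rot: [0.0, 0.709, 0.706, -0.0]
force: [0.7, 0.3, -0.6]
opening: 0.0317
t 32.45 pos [ 0.5552 -0.1619  0.3888] yaw 89.76 F [ 0.7  0.3 -0.6] op 31.7
shift cm [-7.29  2.01 14.88] roll -0.0043
```

```bash
python3 -m pendant '[{"x":-3,"y":0.8,"z":0,"roll":0},{"x":-6,"y":1.6,"z":0,"roll":0},{"x":-7.3,"y":2,"z":3,"roll":0},{"x":-7.3,"y":2,"z":7.5,"roll":0},{"x":-7.3,"y":2,"z":12,"roll":0},{"x":-7.3,"y":2,"z":16.5,"roll":0},{"x":-7.3,"y":2,"z":20,"roll":0},{"x":-7.3,"y":2,"z":22,"roll":0}]'
python3 w.py w18
python3 - <<'E'
from h import *
to(.575,-.235,.075,90)
E
```

```text
t: 33.25
position: [0.5737, -0.2325, 0.1652]
eef_rot: [-0.001, 0.707, 0.707, -0.001]
force: [0.1, 0.2, 0.4]
opening: 0.0319
t 33.30 pos [ 0.5729 -0.232   0.163 ] yaw 90.02 F [-1.8  0.8 -3.8] op 32.0
shift cm [-0.31  0.27  8.8 ] roll 0.0003
```

View pics/w18.png

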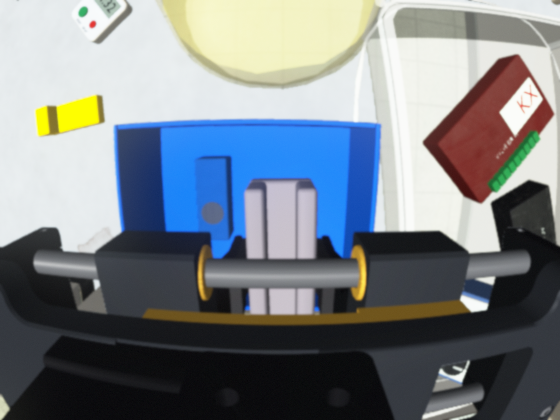

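```bash
python3 -m pendant '[{"x":0,"y":0,"z":2,"roll":0},{"x":0,"y":0,"z":4.5,"roll":0},{"x":0,"y":0,"z":7,"roll":0},{"x":0,"y":0,"z":8.7,"roll":0},{"x":0,"y":0,"z":9.5,"roll":0},{"x":0,"y":0,"z":9.5,"roll":0},{"x":0,"y":0,"z":9.5,"roll":0},{"x":0,"y":0,"z":9.5,"roll":0}]'
python3 -m pendant '[{"x":0,"y":0,"z":0,"roll":0},{"x":0,"y":0,"z":0,"roll":0},{"x":0,"y":0,"z":0,"roll":0},{"x":0,"y":0,"z":0,"roll":0},{"x":0,"y":0,"z":0,"roll":0},{"x":0,"y":0,"z":-2,"roll":0},{"x":0,"y":0,"z":-6,"roll":0},{"x":0,"y":0,"z":-10,"roll":0}]' 5.5
python3 -m pendant '[{"x":0,"y":0,"z":-4,"roll":0},{"x":0,"y":0,"z":-8,"roll":0},{"x":0,"y":0,"z":-12.5,"roll":0},{"x":0,"y":0,"z":-17,"roll":0},{"x":0,"y":0,"z":-20,"roll":0},{"x":0,"y":0,"z":-21.5,"roll":0},{"x":0,"y":0,"z":-22,"roll":0},{"x":0,"y":0,"z":-22,"roll":0}]'
python3 w.py w19
python3 - <<'E'
from h import *
to(.435,.317,.388,176)
E
python3 oc.py
```

```text
t: 34.1
position: [0.5762, -0.2325, 0.0743]
eef_rot: [0.001, 0.707, 0.707, 0.0]
force: [-0.4, 0.5, -0.1]
opening: 0.0319
t: 34.9
position: [0.5748, -0.232, 0.1737]
eef_rot: [-0.001, 0.707, 0.707, -0.001]
force: [1.2, -0.5, 0.4]
opening: 0.0548
t: 35.7
position: [0.5755, -0.2323, 0.393]
eef_rot: [0.0, 0.707, 0.707, 0.0]
force: [-0.4, 0.3, -0.3]
opening: 0.0547
t 35.75 pos [ 0.5753 -0.2321  0.3922] yaw 89.99 F [-0.8  0.3 -0.1] op 54.9
shift cm [ 54.9  -14.04   0.44] roll -1.5011
1 730 [158. 158. 158.] z 0.03 c [0.5439 0.2162] LxW 312 113 yaw -89.1
1 730 [158. 158. 158.] z 0.042 c [0.542  0.2153] LxW 309 112 yaw -89.1
2 326 [191. 200. 197.] z 0.03 c [0.5265 0.1298] LxW 60 58 yaw 88.7
2 326 [191. 200. 197.] z 0.042 c [0.5248 0.1298] LxW 60 57 yaw 88.7
3 254 [167. 168. 168.] z 0.03 c [0.4514 0.0696] LxW 18 150 yaw 0.0
3 254 [167. 168. 168.] z 0.042 c [0.4505 0.0702] LxW 18 148 yaw 0.0
4 312 [206. 211. 211.] z 0.03 c [0.4295 0.3201] LxW 80 37 yaw -3.4
4 312 [206. 211. 211.] z 0.042 c [0.4288 0.3181] LxW 79 36 yaw -3.4
5 63 [155. 145. 143.] z 0.03 c [0.3757 0.2939] LxW 29 153 yaw 78.5
5 63 [155. 145. 143.] z 0.042 c [0.3756 0.2922] LxW 29 152 yaw 78.5
```

View pics/w19.png

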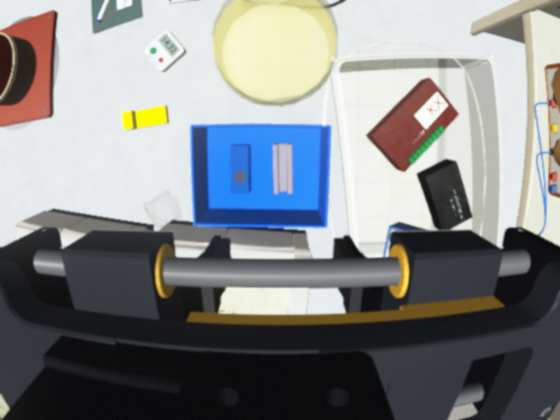

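View pics/deck.png

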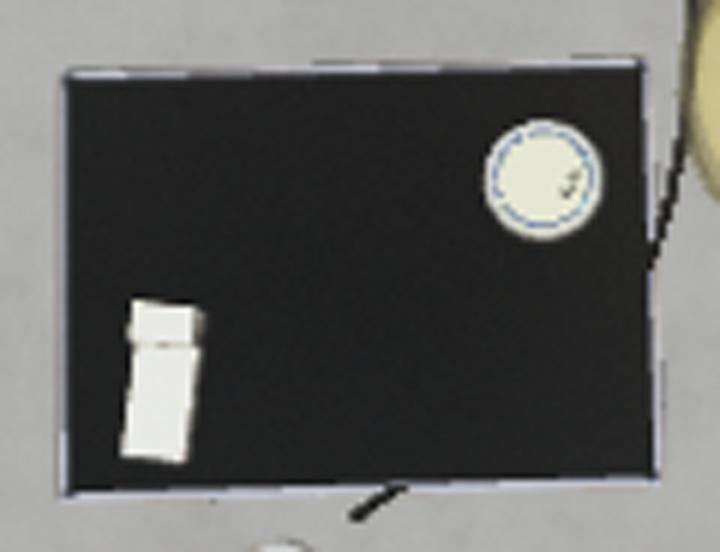

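```bash
python3 -m pendant '[{"x":1.5,"y":-0.5,"z":0,"roll":-0.05},{"x":5,"y":-2,"z":0,"roll":-0.15},{"x":9.5,"y":-4,"z":0,"roll":-0.28},{"x":14,"y":-5.5,"z":0,"roll":-0.41},{"x":18.5,"y":-6.5,"z":0,"roll":-0.54},{"x":23,"y":-7.5,"z":0,"roll":-0.67},{"x":27.5,"y":-8.5,"z":0,"roll":-0.8},{"x":32,"y":-9.5,"z":0,"roll":-0.93}]' 6.0
python3 - <<'E'
from h import *
to(.433,.317,.2,176)
E
```

```text
t: 36.6
position: [0.4787, 0.0902, 0.3926]
eef_rot: [0.0, 0.311, 0.95, -0.0]
force: [1.6, 0.6, 0.8]
opening: 0.06
t 36.60 pos [0.4787 0.0902 0.3926] yaw 143.79 F [1.6 0.6 0.8] op 60.0
shift cm [17.08 15.6  19.26] roll -0.5622
```

```bash
python3 -m pendant '[{"x":3,"y":2.8,"z":1,"roll":-0.1},{"x":6.5,"y":6,"z":3,"roll":-0.22},{"x":10,"y":9.2,"z":6,"roll":-0.35},{"x":13.2,"y":12,"z":9,"roll":-0.48},{"x":16,"y":14.6,"z":12,"roll":-0.56},{"x":17.1,"y":15.6,"z":16,"roll":-0.56},{"x":17.1,"y":15.6,"z":19,"roll":-0.56},{"x":17.1,"y":15.6,"z":19.3,"roll":-0.56}]'
python3 w.py w20 .430 .317 -4
```

```text
t: 37.4
position: [0.4331, 0.3145, 0.1955]
eef_rot: [-0.003, 0.038, 0.999, -0.003]
force: [0.5, -0.5, 0.0]
opening: 0.0602
t 37.40 pos [0.4331 0.3145 0.1955] yaw 175.63 F [ 0.5 -0.5  0. ] op 60.2
shift cm [0.33 0.23 0.  ] roll -0.0065
```

View pics/w20.png

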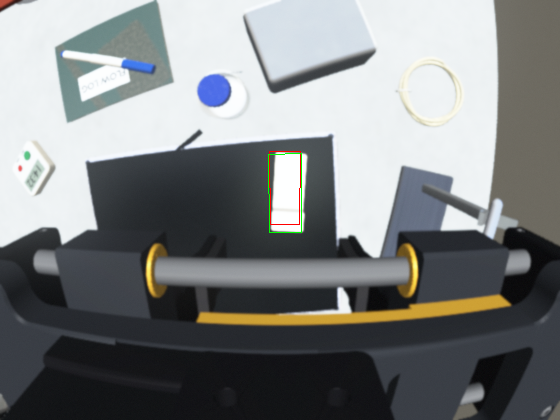

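```bash
python3 -m pendant '[{"x":0,"y":0.2,"z":1.5,"roll":0.02},{"x":0,"y":0.35,"z":4.5,"roll":0.04},{"x":0,"y":0.35,"z":8,"roll":0.05},{"x":0,"y":0.35,"z":11.5,"roll":0.05},{"x":0,"y":0.35,"z":14.5,"roll":0.05},{"x":0,"y":0.35,"z":16.5,"roll":0.05},{"x":0,"y":0.35,"z":17.6,"roll":0.05},{"x":0,"y":0.35,"z":18.3,"roll":0.05}]'
python3 -m pendant '[{"x":0,"y":0,"z":0,"roll":0},{"x":0,"y":0,"z":0,"roll":0},{"x":0,"y":0,"z":0,"roll":0},{"x":0,"y":0,"z":0,"roll":0},{"x":0,"y":0,"z":0,"roll":0},{"x":0,"y":0,"z":0,"roll":0},{"x":0,"y":0,"z":0,"roll":0},{"x":0,"y":0,"z":0,"roll":0}]' 2.0 15
python3 -m pendant '[{"x":0,"y":0,"z":-0.5,"roll":0},{"x":0,"y":0,"z":-2,"roll":0},{"x":0,"y":0,"z":-5,"roll":0},{"x":0,"y":0,"z":-9,"roll":0},{"x":0,"y":0,"z":-13.5,"roll":0},{"x":0,"y":0,"z":-18,"roll":0},{"x":0,"y":0,"z":-22,"roll":0},{"x":0,"y":0,"z":-24,"roll":0}]'
python3 w.py w21
python3 - <<'E'
from h import *
to(.48,.18,.39,140)
E
```

```text
t: 38.25
position: [0.4377, 0.319, 0.0179]
eef_rot: [0.001, 0.065, 0.998, 0.0]
force: [0.9, -0.1, 0.8]
opening: 0.06
t: 39.05
position: [0.4373, 0.3189, 0.0177]
eef_rot: [0.0, 0.065, 0.998, 0.0]
force: [-1.3, -0.9, 5.2]
opening: 0.0315
t: 39.85
position: [0.4377, 0.3191, 0.2613]
eef_rot: [0.002, 0.065, 0.998, 0.002]
force: [-0.0, 0.6, -0.6]
opening: 0.0318
t 39.90 pos [0.4384 0.3196 0.2632] yaw 172.49 F [1.7 1.2 2.5] op 31.5
shift cm [ -6.01 -13.23 -12.72] roll 0.5671
```

View pics/w21.png

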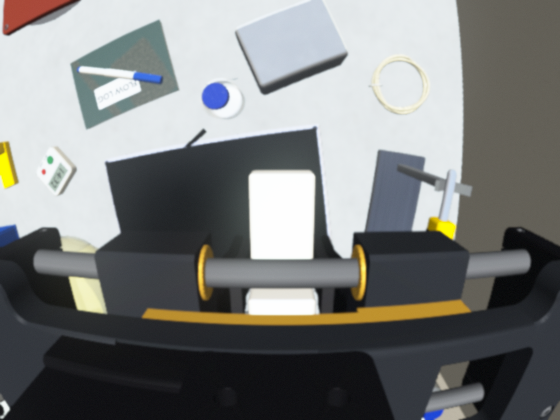

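```bash
python3 -m pendant '[{"x":-0.3,"y":-1,"z":-3,"roll":0.05},{"x":-1,"y":-2.5,"z":-6.5,"roll":0.13},{"x":-2,"y":-5,"z":-10,"roll":0.23},{"x":-3.2,"y":-7.5,"z":-12.3,"roll":0.33},{"x":-4.5,"y":-10,"z":-12.7,"roll":0.43},{"x":-5.6,"y":-12.3,"z":-12.7,"roll":0.53},{"x":-6,"y":-13.2,"z":-12.7,"roll":0.57},{"x":-6,"y":-13.2,"z":-12.7,"roll":0.57}]'
python3 - <<'E'
from h import *
to(.545,-.235,.39,90)
E
```

```text
t: 40.7
position: [0.4794, 0.1788, 0.3839]
eef_rot: [-0.0, 0.344, 0.939, -0.0]
force: [0.2, 0.4, 0.6]
opening: 0.0319
t 40.70 pos [0.4794 0.1788 0.3839] yaw 139.75 F [0.2 0.4 0.6] op 31.9
shift cm [-31.75 -27.34  -0.6 ] roll 0.8682
```

```bash
python3 -m pendant '[{"x":-1.2,"y":-1,"z":-0.5,"roll":0.05},{"x":-4,"y":-3.5,"z":-0.6,"roll":0.17},{"x":-7.5,"y":-6.5,"z":-0.6,"roll":0.3},{"x":-11,"y":-9.5,"z":-0.6,"roll":0.43},{"x":-14.5,"y":-12.5,"z":-0.6,"roll":0.56},{"x":-18,"y":-15.5,"z":-0.6,"roll":0.69},{"x":-21.5,"y":-18.5,"z":-0.6,"roll":0.8},{"x":-25,"y":-21.5,"z":-0.6,"roll":0.87}]'
python3 - <<'E'
from h import *
to(.545,-.235,.16,90)
E
```

```text
t: 41.5
position: [0.5317, -0.1467, 0.3904]
eef_rot: [0.0, 0.708, 0.706, 0.0]
force: [1.0, -0.1, 0.3]
opening: 0.0319
t 41.50 pos [ 0.5317 -0.1467  0.3904] yaw 89.84 F [ 1.  -0.1  0.3] op 31.9
shift cm [-8.83  1.35 23.04] roll -0.0028
```

```bash
python3 -m pendant '[{"x":-3,"y":0.4,"z":0,"roll":0},{"x":-6.5,"y":1,"z":0,"roll":0},{"x":-8.8,"y":1.2,"z":2.5,"roll":0},{"x":-8.8,"y":1.2,"z":7,"roll":0},{"x":-8.8,"y":1.2,"z":12,"roll":0},{"x":-8.8,"y":1.2,"z":17,"roll":0},{"x":-8.8,"y":1.2,"z":20,"roll":0},{"x":-8.8,"y":1.2,"z":22,"roll":0}]'
python3 w.py w22
python3 - <<'E'
from h import *
to(.543,-.235,.075,90)
E
```

```text
t: 42.3
position: [0.5427, -0.2322, 0.1672]
eef_rot: [-0.002, 0.707, 0.708, -0.001]
force: [1.0, 0.6, -0.2]
opening: 0.0323
t 42.35 pos [ 0.5417 -0.2318  0.1649] yaw 90.08 F [-1.8  0.3 -3.4] op 32.2
shift cm [-0.34  0.18  8.99] roll 0.0015
```

```bash
python3 -m pendant '[{"x":0,"y":0,"z":2,"roll":0},{"x":0,"y":0,"z":4.5,"roll":0},{"x":0,"y":0,"z":7,"roll":0},{"x":0,"y":0,"z":8.3,"roll":0},{"x":0,"y":0,"z":9,"roll":0},{"x":0,"y":0,"z":9,"roll":0},{"x":0,"y":0,"z":9,"roll":0},{"x":0,"y":0,"z":9,"roll":0}]'
python3 -m pendant '[{"x":0,"y":0,"z":0,"roll":0},{"x":0,"y":0,"z":0,"roll":0},{"x":0,"y":0,"z":0,"roll":0},{"x":0,"y":0,"z":0,"roll":0},{"x":0,"y":0,"z":0,"roll":0},{"x":0,"y":0,"z":-2,"roll":0},{"x":0,"y":0,"z":-6,"roll":0},{"x":0,"y":0,"z":-10,"roll":0}]' 5.5
python3 -m pendant '[{"x":0,"y":0,"z":-4,"roll":0},{"x":0,"y":0,"z":-8,"roll":0},{"x":0,"y":0,"z":-12.5,"roll":0},{"x":0,"y":0,"z":-17,"roll":0},{"x":0,"y":0,"z":-20,"roll":0},{"x":0,"y":0,"z":-21.5,"roll":0},{"x":0,"y":0,"z":-22,"roll":0},{"x":0,"y":0,"z":-22,"roll":0}]'
python3 oc.py; cat > chk.py <<'E'
from h import *
st=r.read_state(); ims={n:optics.snapshot(n) for n in("top","scene","wrist")}
for n in ims:
  for k in ("offcut3_mid","offcut4_mid","offcut5_mid","offcut1_mid","offcut2_mid","bin"):
    print(n,k,[(np.round(d["box"]).astype(int).tolist(),round(d["conf"],2)) for d in finder.spot_in(n,k)[:3]])
# scene: white pixels in bin
for n in ims:
  im=ims[n].astype(int)
  q=np.array([proj(n,p,st) for p in[(.449,-.165,.1),(.449,-.305,.1),(.641,-.305,.1),(.641,-.165,.1)]])
  m=np.zeros(im.shape[:2],np.uint8);cv2.fillConvexPoly(m,q.astype(np.int32),1)
  w=(im.min(2)>130)&(m>0); g=(im.min(2)>80)&(im.min(2)<=130)&(m>0)
  print(n,q.round(0).tolist(),"white",w.sum(),np.argwhere(w)[:,::-1].mean(0) if w.any() else None,"grey",g.sum(), np.argwhere(g)[:,::-1].mean(0) if g.any() else None)
for nm in("rod","rod_neck","isolator_bar","dish_mid","timer_mid","bottle_mid","tips_mid"):
  R_={n:finder.spot_point(n,nm)[:1] for n in("top","scene")}
  o=[np.round(R_[n][0]["point"],1).tolist() if R_[n] else None for n in R_]
  if all(o): x,e=tri([ray(n,R_[n][0]["point"]) for n in R_]); print(nm,o,x.round(3),np.round(e,1))
  else: print(nm,o)
E
python3 chk.py
```

```text
t: 43.15
position: [0.5444, -0.2339, 0.0812]
eef_rot: [0.001, 0.707, 0.707, 0.0]
force: [-0.2, -0.7, -0.3]
opening: 0.032
t: 43.95
position: [0.543, -0.2335, 0.1808]
eef_rot: [-0.001, 0.707, 0.707, -0.001]
force: [0.9, -0.6, 0.0]
opening: 0.0548
t: 44.75
position: [0.5437, -0.2337, 0.4]
eef_rot: [0.0, 0.707, 0.707, 0.0]
force: [0.6, 0.1, -0.3]
opening: 0.0549
1 709 [156. 156. 156.] z 0.03 c [0.5439 0.2162] LxW 312 113 yaw -89.1
1 709 [156. 156. 156.] z 0.042 c [0.542  0.2153] LxW 309 112 yaw -89.1
2 325 [187. 197. 194.] z 0.03 c [0.5265 0.1298] LxW 60 58 yaw 88.7
2 325 [187. 197. 194.] z 0.042 c [0.5248 0.1298] LxW 60 57 yaw 88.7
3 253 [163. 164. 164.] z 0.03 c [0.4514 0.0696] LxW 18 150 yaw 0.0
3 253 [163. 164. 164.] z 0.042 c [0.4505 0.0702] LxW 18 148 yaw 0.0
top offcut3_mid [([350, 245, 362, 275], 0.89), ([368, 182, 396, 200], 0.76)]
top offcut4_mid [([366, 174, 398, 187], 0.53)]
top offcut5_mid [([370, 196, 398, 210], 0.52), ([213, 86, 278, 170], 0.33)]
top offcut1_mid []
top offcut2_mid []
top bin [([357, 156, 417, 226], 0.56)]
scene offcut3_mid [([361, 285, 387, 308], 0.6), ([
[... 757 characters left out ...]
48.0]] white 418 [376.91866029 291.78947368] grey 244 [378.6352459  292.02868852]
wrist [[216.0, 128.0], [219.0, 222.0], [347.0, 222.0], [351.0, 128.0]] white 1946 [292.49486125 165.91418294] grey 286 [281.08741259 170.07692308]
rod [[138.6, 200.3], [217.1, 149.7]] [0.515 0.466 0.153] [0.7 0.7]
rod_neck [[150.3, 165.0], [242.3, 143.2]] [0.607 0.439 0.151] [3.8 3.8]
isolator_bar [[243.9, 149.5], None]
dish_mid [[266.7, 197.1], [288.7, 232.3]] [0.537 0.124 0.008] [0.7 0.7]
timer_mid [[315.5, 252.5], [278.4, 283.4]] [ 0.366 -0.019  0.022] [2.7 2.7]
bottle_mid [[141.7, 202.6], [208.3, 230.6]] [ 0.578  0.656 -0.431] [16.9 16.9]
tips_mid [[188.8, 289.1], [179.8, 225.4]] [0.272 0.354 0.038] [4. 4.]
```

```bash
python3 - <<'E'
from h import *
for n in("top","scene"):
    a=cv2.imread(f"pics/a_{n}.png").astype(int); b=optics.snapshot(n).astype(int)
    d=(abs(a-b).max(2)>45).astype(np.uint8); d=cv2.morphologyEx(d,cv2.MORPH_OPEN,np.ones((2,2),np.uint8))
    k,l,s,c=cv2.connectedComponentsWithStats(d)
    print(n,[s[i].tolist() for i in range(1,k) if s[i,4]>=8])
    for im in(a,b):
        y=(im[...,2]>150)&(im[...,1]>120)&(im[...,0]<70); y[:, 160 if n=="top" else 235:]=0
        y[:170 if n=="top" else 130]=0
        p=np.argwhere(y)[:,::-1]; print("yellow",len(p),p.mean(0).round(2),p.min(0),p.max(0))
    if n=="top":
        for im in(a,b):
            m=(im[...,2]>150)&(im[...,1]<70)&(im[...,0]<70); m[160:]=0;m[:110]=0;m[:,:200]=0;m[:,285:]=0
            p=np.argwhere(m)[:,::-1]; print("red",len(p),p.mean(0),onz("top",p.mean(0),.106))
print(proj("top",(.6614,.1797,.107)))
E
```

```text
top [[339, 30, 221, 390, 34614], [553, 51, 7, 16, 55], [555, 68, 3, 4, 8], [545, 80, 5, 5, 13], [434, 101, 9, 14, 68], [234, 128, 23, 7, 119], [236, 147, 23, 7, 94], [558, 166, 2, 6, 10], [369, 177, 30, 34, 653], [541, 182, 4, 3, 10], [193, 187, 15, 28, 243], [227, 186, 13, 28, 272], [557, 189, 3, 4, 9], [387, 200, 8, 8, 52], [555, 216, 5, 5, 15], [196, 221, 14, 27, 303], [4, 312, 60, 62, 1252], [71, 329, 19, 42, 209], [0, 333, 24, 34, 600], [21, 338, 9, 17, 42], [14, 363, 3, 3, 8], [337, 367, 6, 4, 18], [0, 368, 162, 52, 1510], [301, 372, 33, 16, 229], [347, 374, 17, 20, 125], [299, 389, 3, 5, 12], [316, 389, 44, 12, 222], [279, 400, 24, 20, 224], [303, 410, 7, 10, 43]]
yellow 221 [139.38 201.67] [133 187] [146 216]
yellow 225 [139.53 201.42] [133 187] [146 216]
red 83 [244.26506024 130.44578313] [0.71638683 0.18415869 0.106     ]
red 77 [245.54545455 150.05194805] [0.65885873 0.18153541 0.106     ]
scene [[50, 17, 413, 251, 34277], [144, 66, 34, 10, 174], [135, 71, 13, 12, 72], [140, 83, 8, 9, 32], [311, 173, 16, 11, 89], [299, 180, 14, 11, 53], [237, 189, 24, 18, 224], [214, 200, 25, 22, 276], [255, 201, 22, 23, 146], [278, 205, 3, 3, 8], [111, 234, 87, 119, 2900], [138, 242, 24, 46, 590], [360, 279, 35, 30, 609], [133, 306, 6, 12, 25], [372, 310, 7, 5, 18], [193, 325, 4, 6, 13], [151, 333, 3, 5, 10]]
yellow 139 [216.09 151.25] [205 146] [227 159]
yellow 161 [216.16 151.7 ] [205 146] [227 159]
[246.15554797 149.07173225]
```

```bash
python3 -c "
from rig import job
print(job.finish_job())"
```

```text
the job is handed in; nothing more can be done
None
```

The job is done and handed in at about 47 s of the 210 s allowed. The hand-in gave no verdict.

- **Lever:** I pulled the red isolator lever to off with the hooked rod, reaching over the guard. The gripper never came near the lever. The bar moved about 57.6 mm in the top picture against 58 mm expected, and the pull force rose to 5.7 N at the stop.
- **Rod:** It is back in the cradle. Its handle shows at the same pixels as at the start, to within 0.5 px in both fixed cameras.
- **Offcuts:** Only three were on the deck: blue block (offcut5), grey channel (offcut4) and white L-shape (offcut3). After the lever was off, I put them in that order in the blue bin, and all three cameras then found them there. I left the yellow look-alike alone.
- **Rest of the scene:** The dish is at the same pixels as before. Comparing start and end pictures showed changes only at the lever, the offcuts, the bin contents and the arm.

**Checks that failed or disagreed:**
- I hit the picture-viewing limit before the last offcut was dropped, so I checked that drop and the final state by detections and pixel comparison, not by eye.
- In the final check the network gave a wrong point for the bottle and a dish position about 1 cm from its first one. The picture comparison showed neither had moved.
- It also reported the absent offcut1 and offcut2 in the bin and elsewhere at middling confidence. I took these as false detections, since every piece it could have meant was already accounted for.

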